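# Load a hanging carrier, re-hang it on the blow-off carriage and clamp it at the mark

## Task

Lay every gold package that is on the blue mat flat on the tray of the carrier while that hangs on the bench stand, none on top of another; then lift the carrier by its blue grip and hang it on the hook of the carriage, keeping it level and never setting it down on the way. After that swing the red-ball clamp lever fully open, slide the carriage until its red pointer stands at the green mark of the blow-off bar, and swing the lever fully home again to clamp it, with the carrier on the hook and every package still on it. Leave the other things on the bench alone.

Things in the scene. Friction and masses are not known exactly. Their poses are not given: they have to be found in the camera images.
- stand_hook (a point): Fork hook of the fixed bench stand: two 8 mm prongs along x, 24 mm clear between, with a notch and upturned tips. Point: where a hung crossbar's centre rests, 140 mm up. Prongs point to its -x, tips 26 mm out; post 85 mm behind at +x, 158 mm tall. The stem stands between the prongs and the tray under them: lift 25 to 45 mm, then draw out over the tips towards -x until the tray is clear (about 85 mm).
- carriage_hook (a point): The same fork hook on the carriage, same size, height and axes; it travels with the carriage. To hang the carrier: bring its crossbar 25 to 45 mm above the notch height in front of the tips (-x side, tray below the prongs), move it in along +x with the stem between the prongs, then lower it. The notch centres the bar in x (mouth 35 mm).
- carrier_tray (a point): Carrier: steel tray 104 (x) by 232 mm (y) hung by a central stem 6 x 12 mm; 0.4 to 0.6 kg. Point: centre of the tray floor's upper face, z up, 53 mm above the table when hung. Floor 3 mm thick, lip 3 mm wide, 4 mm above the floor. Packages lie either side of the stem, e.g. at x +-27, y +-78 mm, where a gripper from above, closing along x, clears stem and crossbar. It swings a little if touched.
- carrier_bar (a point): Centre of the carrier's crossbar: 10 mm thick, 56 mm long along the carrier's y, 87 mm above the tray floor's upper face. When hung it lies across both prongs, with the stem between them (6 mm play either side).
- carrier_grip (a point): Centre of the carrier's blue grip block: 12 mm thick (x), 36 mm wide (y), 50 mm tall, 40 mm above the crossbar's centre and 127 mm above the tray floor. Axes as the carrier's. Take it from above across its 12 mm thickness.
- carriage (a joint): Travel of the carriage along its rail in m: 0 at the rail's +y end, growing as it slides towards -y; range 0 to 0.33. When unclamped some 5 N moves it; clamped, the brake holds it against about 30 N.
- push_handle (a point): Centre of the black upright push handle on the carriage: a cylinder 22 mm in diameter and 60 mm tall on the blue carriage plate (top of the plate 63 mm above the table, this point 95 mm). It stands 85 mm to +y of the hook's post. The rail runs along its y axis.
- clamp_lever (a joint): Angle in rad of the red-ball clamp lever about a vertical axis on the carriage: 0 = clamped (lever along the rail, pointing to +y), 1.6 = fully released (lever across the rail, pointing to -x, at the robot). It stays where it is left and is stiffer over the last 60 degrees of clamping (2 to 5 N at the ball).
- lever_ball (a point): Centre of the red ball, 28 mm in diameter, on the end of the clamp lever: 60 mm from the pivot axis, 100 mm above the table. A 9 mm rod joins it to the hub.
- lever_pivot (a point): Pivot axis of the clamp lever at the height of the ball; the hub is 30 mm in diameter and its top about level with this point. It travels with the carriage.
- pointer (a point): Tip of the red pointer at the +x edge of the carriage plate, in line with the carriage's hook post. Its y axis runs along the rail.
- mark (a point): Green line on the fixed index plate of the white ionising blow-off bar, beside the rail on its +x side, 61 mm above the table; its y axis runs along the rail. The pointer is at the mark when both are level along that axis.
- pkg0_c (a point): A gold-coloured metal electronics package with a steel lid on top, 22 mm (x) by 32 mm (y) by 14 mm tall, 28 g; this point is its centre, 7 mm above its underside. Starts lid up on the blue mat, which is 3 mm thick. Absent (None) in some runs.
- pkg1_c (a point): A gold-coloured metal electronics package with a steel lid on top, 22 mm (x) by 32 mm (y) by 14 mm tall, 28 g; this point is its centre, 7 mm above its underside. Starts lid up on the blue mat, which is 3 mm thick. Absent (None) in some runs.
- pkg2_c (a point): A gold-coloured metal electronics package with a steel lid on top, 22 mm (x) by 32 mm (y) by 14 mm tall, 28 g; this point is its centre, 7 mm above its underside. Starts lid up on the blue mat, which is 3 mm thick. Absent (None) in some runs.
- pkg3_c (a point): A gold-coloured metal electronics package with a steel lid on top, 22 mm (x) by 32 mm (y) by 14 mm tall, 28 g; this point is its centre, 7 mm above its underside. Starts lid up on the blue mat, which is 3 mm thick. Absent (None) in some runs.
- solvent: White bottle with a red cap, 54 mm in diameter, 140 mm tall; a bystander, not to be disturbed. Origin at its underside.
- jar: Amber glass jar, 60 mm in diameter, 70 mm tall; a bystander, not to be disturbed. Origin at its underside.
- driver: Screwdriver lying on the table; a bystander, not to be disturbed. Origin at its underside.
- wafflebox: Black flat parts box, 75 x 75 x 18 mm; a bystander, not to be disturbed. Origin at its underside.
- tweezers: Steel tweezers lying on the table, 120 mm long; a bystander, not to be disturbed. Origin at its underside.
- loupe: Black eye loupe, 38 mm in diameter, 45 mm tall; a bystander, not to be disturbed. Origin at its underside.

How it is judged:
On the way, in this order (a step that is already met when the one before it is completed fails the run):
1. every package lies flat on the carrier's tray while the carrier hangs on the bench stand (x of pkg0_c in the frame of carrier_tray between -0.047 and 0.047 m and y of pkg0_c in the frame of carrier_tray between -0.111 and 0.111 m and z of pkg0_c in the frame of carrier_tray between 0.003 and 0.01 m and x of pkg1_c in the frame of carrier_tray between -0.047 and 0.047 m and y of pkg1_c in the frame of carrier_tray between -0.111 and 0.111 m and z of pkg1_c in the frame of carrier_tray between 0.003 and 0.01 m and x of pkg2_c in the frame of carrier_tray between -0.047 and 0.047 m and y of pkg2_c in the frame of carrier_tray between -0.111 and 0.111 m and z of pkg2_c in the frame of carrier_tray between 0.003 and 0.01 m and x of pkg3_c in the frame of carrier_tray between -0.047 and 0.047 m and y of pkg3_c in the frame of carrier_tray between -0.111 and 0.111 m and z of pkg3_c in the frame of carrier_tray between 0.003 and 0.01 m and distance between carrier_bar and stand_hook below 0.012 m and angle between carrier_tray's own z axis and vertical below 0.17 rad), for 0.3 s.
2. the carrier hangs level on the carriage's hook, let go of (distance between carrier_bar and carriage_hook below 0.012 m and angle between carrier_tray's own z axis and vertical below 0.17 rad and distance between the grasp point and carrier_grip above 0.05 m), for 0.4 s.
3. the clamp lever is released before the carriage is moved (value of joint clamp_lever above 1.2 rad and distance of pointer from where it was at the start of the episode below 0.015 m), for 0.1 s.
4. the carriage is slid to the mark with the clamp released (y of pointer in the frame of mark between -0.005 and 0.005 m and value of joint clamp_lever above 1 rad), for 0.2 s.
At the end, for the whole second after the job is handed in: every package lies on the tray inside its lip, flat, none stacked; the carrier hangs on the carriage hook (crossbar within 12 mm of its rest, tilt under 10 degrees); pointer within 5 mm of the green mark along the rail; lever within 0.15 rad of fully clamped; carriage at rest (x of pkg0_c in the frame of carrier_tray between -0.047 and 0.047 m and y of pkg0_c in the frame of carrier_tray between -0.111 and 0.111 m and z of pkg0_c in the frame of carrier_tray between 0.003 and 0.01 m and x of pkg1_c in the frame of carrier_tray between -0.047 and 0.047 m and y of pkg1_c in the frame of carrier_tray between -0.111 and 0.111 m and z of pkg1_c in the frame of carrier_tray between 0.003 and 0.01 m and x of pkg2_c in the frame of carrier_tray between -0.047 and 0.047 m and y of pkg2_c in the frame of carrier_tray between -0.111 and 0.111 m and z of pkg2_c in the frame of carrier_tray between 0.003 and 0.01 m and x of pkg3_c in the frame of carrier_tray between -0.047 and 0.047 m and y of pkg3_c in the frame of carrier_tray between -0.111 and 0.111 m and z of pkg3_c in the frame of carrier_tray between 0.003 and 0.01 m and distance between carrier_bar and carriage_hook below 0.012 m and angle between carrier_tray's own z axis and vertical below 0.17 rad and y of pointer in the frame of mark between -0.005 and 0.005 m and value of joint clamp_lever below 0.15 rad and velocity of joint carriage between -0.01 and 0.01 m/s); the robot touches nothing.
It fails at once if the carrier is tipped more than 17 degrees out of level (angle between carrier_tray's own z axis and vertical above 0.3 rad).
It fails at once if the carrier is set down on the bench (height (world z) of carrier_tray below 0.025 m).
It fails at once if a bystander is moved more than 40 mm (distance of any of solvent, jar, driver, wafflebox, tweezers, loupe from where it was at the start of the episode above 0.04 m).
It fails at once if the bottle, the jar or the loupe is knocked over (angle between any of solvent, jar, loupe's own z axis and vertical above 0.6 rad).
Of pkg0, pkg1, pkg2, pkg3 only 2 to 4 are there at a start; the rules pass over those that are not, and their reading is None.
At some moment in a run one of pkg0, pkg1, pkg2, pkg3 may be knocked a few centimetres aside while the robot is not near it.
It also fails if it takes over 210 s, if anything falls off the work surface, if the arm or the gripper's body presses on something with over 40 N, if the wrist force passes 120 N, or if a joint passes its speed limit or range.

## Robot

A 7-joint arm with a two-finger parallel gripper is mounted at the origin on the work surface. World frame = base frame: x ahead of the robot, y to its left, z up, the work surface at z = 0. Lengths are in m, angles in rad, forces in N, time in s.
With the tool pointing down it reaches from about 0.35 to 0.9 m from the base axis. Payload 8.1 kg.
Tool frame: the origin (TCP) lies at the very end of the fingers, on their centre line; the grasp point (between the pads) lies 19 mm behind it (env.hold_point_z is the distance from the TCP to the grasp point, in m); z points along the fingers, y is the direction in which the jaws open and shut (so a half turn about z gives the same grasp; the last joint's range is limited). The gripper opens to 92 mm and grips with 3 to 60 N. Pads are 19 mm wide; open, the fingers measure 130 mm over their backs; the gripper's body (75 mm by 190 mm) begins 47 mm behind the grasp point.
Start: joints at [-1.288, 0.434, 0.025, 1.573, -0.012, 1.134, -0.075], TCP at [0.235, 0.579, 0.227] pointing down, gripper open.
Joint ranges: [-2.62, 2.62], [-0.44, 2.09], [-1.27, 1.32], [0.08, 2.57], [-1.32, 4.46], [0.12, 2], [-2.74, 2.74]. Speed limits (rad/s): [2.22, 2.22, 3.01, 3.01, 3.14, 3.14, 3.14].

## Interface

Orientations are given as a rotation vector (axis times angle).
In Python, from bench import status, eyes, env gives the robot as it stands. The module is installed in compiled form; this text tells all that it offers.
- The arm moves only by the tool jog_arm, never from a script. Its argument "steps" is a list of rows, each an object with "jaw": the opening, from 0 (shut) to 1 (fully open); "linear": the shift along the tool's x, y, z in cm, a list of three; "turn": the turn, a rotation vector about the tool's x, y, z in degrees, a list of three. A call has 1 to 8 rows; each row is the pose to reach, as a shift and turn from the pose commanded when the call began, along the tool's axes at that moment; what a row does not reach only later rows make up. A row lasts 1/12 s, in which the tool goes at most 41.7 mm and 7.16 degrees, less where a joint would pass 70% of its speed; a pose out of reach is approached as far as the arm can. A call with a gripper value outside its range is refused whole. The fingers move at their own pace and stop on an object; the grip force is fixed at half the most. Time passes only in rows, so rows that repeat a pose let the fingers close. It gives the time, the measured TCP pose, the force and the opening at its end, in the units of the state.
- status.sense(): the state, without advancing time (a new reading comes with each control period).
- eyes.capture(name): name is "scene" or "top"; returns the picture (384x512x3 uint8, red, green, blue); there is no depth.
- eyes.get_calibration(name): a dict with "camera_matrix" (3x3 intrinsics, pixels), "xyz" and "orientation" of the camera in the world. Camera axes: x right, y down, z forward; pixel columns grow to the right and rows downward; lengths in m; the calibration is good to about 2 mm. A picture is of the moment at which its call begins. get_calibration takes no time and is no camera call.
- env.close_job(): hands the job in, once; it reports no verdict.
The state is a dict: "t": time; "joint_positions": joint angles; "qd": joint speeds; "joint_torque": joint torques, N m; "tool_pos": TCP position; "orientation": TCP orientation; "wrist_force": force on the tool from outside, world axes, zero at the start; "ft_torque": the same for the moment, N m; "finger_gap": opening from 0.0 (shut) to 1.0 (fully open).
Only numpy, scipy, OpenCV 4.12 (cv2) and the standard library are available. Lean on these libraries where they do the work, as an engineer would, in place of code of your own. Each camera call takes 0.05 s, during which the arm holds its last target. There are 200 camera calls.

## Working session

There is one attempt and no reset: what is moved stays moved. The work goes in short steps, Python scripts to look and compute and a tool call to move; the robot and the scene stay as the last step left them, time stands still between calls to the robot, and variables do not carry over. Pictures are saved under pics/ and viewed, about 12 in all and at most 16, crops included, and the job is handed in when it is done.

Besides the shell and the picture viewer there is one more tool, called by a JSON object that holds its "name" and its "arguments", one argument or row to a line. jog_arm: Moves the arm, as the interface text tells. Its arguments: {"type":"object","properties":{"steps":{"type":"array","items":{"type":"object","properties":{"jaw":{"type":"number"},"linear":{"type":"array","items":{"type":"number"}},"turn":{"type":"array","items":{"type":"number"}}}}}},"required":["steps"]}

```bash
mkdir -p pics
cat > h.py <<'E'
import numpy as np, cv2
from scipy.spatial.transform import Rotation as R
from bench import status, eyes, env
def cal(n):
    c=eyes.get_calibration(n);o=np.array(c["orientation"])
    return np.array(c["camera_matrix"]),np.array(c["xyz"]),(R.from_rotvec(o).as_matrix() if o.shape==(3,) else o)
def pix(n,u,v,z):
    K,p,M=cal(n);d=M@np.linalg.solve(K,[u,v,1.]);return p+d*(z-p[2])/d[2]
def proj(n,P):
    K,p,M=cal(n);q=K@(M.T@(np.array(P)-p));return q[:2]/q[2]
def shot(n,f,crop=None,s=1):
    im=eyes.capture(n)
    np.save('pics/'+f+'.npy',im)
    if crop: a,b,c,d=crop; im=im[c:d,a:b]
    cv2.imwrite('pics/'+f+'.png',cv2.resize(im[:,:,::-1],None,fx=s,fy=s,interpolation=cv2.INTER_CUBIC))
def st():
    s=status.sense();print(round(s['t'],2),np.round(s['tool_pos'],4),np.round(R.from_rotvec(s['orientation']).as_matrix(),3).tolist(),np.round(s['wrist_force'],1),s['finger_gap']);return s
def tgt(P,Rw=None):
    s=status.sense();M=R.from_rotvec(s['orientation']).as_matrix()
    print('linear cm',np.round(100*M.T@(np.array(P)-s['tool_pos']),2))
E
python3 - <<'E'
from h import *
for n in("scene","top"):
    print(n,*cal(n)); shot(n,n+'0',s=1.55)
st()
E
```

```text
scene [[411.25725694   0.         252.39902867]
 [  0.         411.25725694 192.7520186 ]
 [  0.           0.           1.        ]] [1.50930577 0.2125804  0.93556457] [[-0.18785639  0.62157248 -0.76049828]
 [ 0.98219041  0.11615352 -0.14768332]
 [-0.00346134 -0.77469737 -0.6323227 ]]
top [[404.92521929   0.         246.38060372]
 [  0.         404.92521929 190.51060207]
 [  0.           0.           1.        ]] [0.40149224 0.01861579 1.24880719] [[-0.02110532 -0.98808856  0.15243216]
 [-0.99956542  0.02399258  0.01712663]
 [-0.02057987 -0.15200445 -0.98816553]]
0.1 [0.235  0.5786 0.2261] [[-0.926, 0.376, -0.0], [0.376, 0.926, -0.001], [-0.0, -0.001, -1.0]] [-0.3 -0.9 -0.2] 0.9987663369797798
```

View pics/scene0.png

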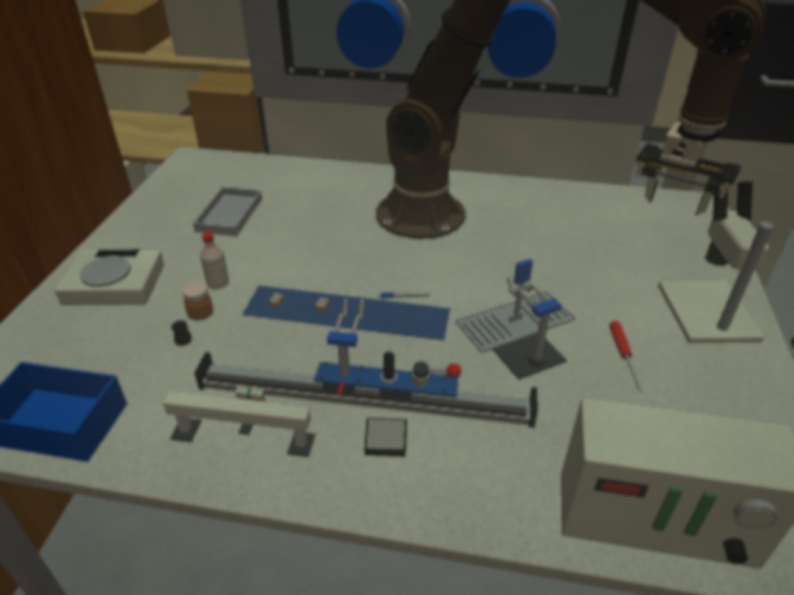

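View pics/top0.png

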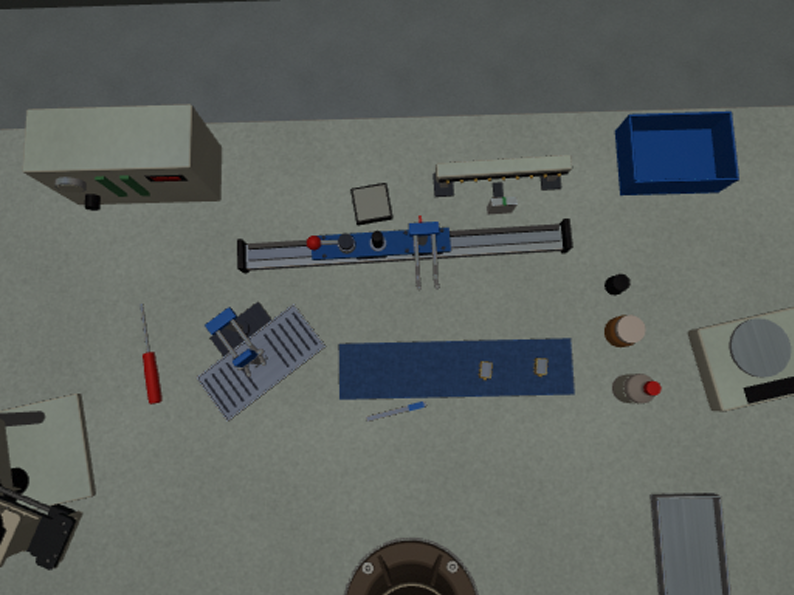

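The scene shows two gold packages on the mat, at top-view pixels of about (486,369) and (541,366) at 1.55 scale. The carrier hangs on a yawed stand at (245,357), the carriage hook is near (428,270), and the mark is near (504,198). I'll zoom in on the saved frame.

Run:
```python
from h import *
im=np.load('pics/top0.npy')
def c(a,b,y,d,s): return cv2.resize(im[y:d,a:b],None,fx=s,fy=s,interpolation=cv2.INTER_CUBIC)
A=c(120,220,185,275,4) #400x360
B=c(300,380,215,265,5) #400x250
C=c(190,350,115,195,5) #800x400
B=cv2.copyMakeBorder(c(300,380,225,255,5),0,210,0,0,cv2.BORDER_CONSTANT)
A=c(120,220,190,270,4) #320
B=cv2.copyMakeBorder(c(300,380,225,255,5),0,50,0,0,cv2.BORDER_CONSTANT)
B=cv2.copyMakeBorder(B,0,120,0,0,cv2.BORDER_CONSTANT)
C=c(190,350,125,180,5) #275
M=np.vstack([np.hstack([A,B]),C])
M=cv2.convertScaleAbs(M,alpha=1.4)
cv2.imwrite('pics/m1.png',M[:,:,::-1]);print(M.shape)
hsv=cv2.cvtColor(im,cv2.COLOR_RGB2HSV)
def blobs(name,lo,hi,x0,x1,y0,y1,z,mn=4):
    m=cv2.inRange(hsv[y0:y1,x0:x1],lo,hi);n,_,s,ce=cv2.connectedComponentsWithStats(m)
    for i in range(1,n):
        if s[i,4]>=mn: u,v=ce[i]+[x0,y0];print(name,s[i],np.round([u,v],1),np.round(pix('top',u,v,z),4))
blobs('red',(0,150,80),(8,255,255),185,300,130,180,.1,2)
blobs('green',(45,80,50),(85,255,255),300,345,110,150,.061,2)
blobs('blueStand',(100,120,60),(125,255,255),120,180,190,245,.18)
m=cv2.inRange(hsv[221:256,221:368],(100,120,0),(130,255,255))
cn=cv2.bitwise_not(m);n,_,s,ce=cv2.connectedComponentsWithStats(cn)
for i in range(1,n):
    if s[i,4]>15:
        u,v=ce[i]+[221,221];print('hole',s[i],u,v,np.round(pix('top',u,v,.017),4))
        k=np.argwhere(_==i)[:,::-1]; print(cv2.minAreaRect(np.float32(k)))
```

```text
(595, 800, 3)
red [85  9  2  4  6] [270.7 140.2] [ 0.7259 -0.0356  0.1   ]
red [13 22  8  8 55] [201.5 155.8] [0.6843 0.1672 0.1   ]
green [24 17  3  6 11] [324.7 129.3] [ 0.7665 -0.2019  0.061 ]
blueStand [ 13   9  19  17 149] [141.8 206.5] [0.5299 0.3171 0.18  ]
blueStand [30 35 13 11 61] [155.6 230.3] [0.4657 0.2793 0.18  ]
hole [ 0  0 24  1 24] 232.5 221.0 [0.4986 0.0842 0.017 ]
((11.5, 0.0), (23.0, 0.0), 180.0)
hole [123  10  10  13 112] 348.4196428571429 236.41964285714286 [ 0.4443 -0.2642  0.017 ]
((127.5, 16.0), (12.0, 9.0), 90.0)
hole [ 87  12  10  13 108] 312.8611111111111 238.49074074074073 [ 0.4404 -0.1573  0.017 ]
((91.5, 18.0), (12.0, 9.0), 90.0)
hole [90 33 57  2 68] 342.72058823529414 254.83823529411765 [ 0.3899 -0.244   0.017 ]
((118.0, 33.5), (1.0, 56.0), 90.0)
```

View pics/m1.png

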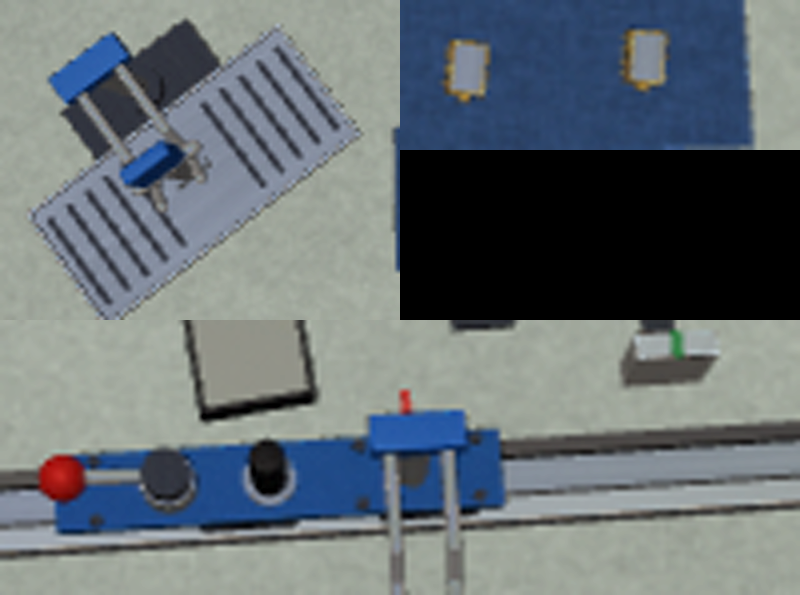

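Run:
```python
from h import *
P=lambda u,v,z:pix('top',u,v,z)[:2]
L,T,Rr,B=[P(120+a/4,190+b/4,.057) for a,b in((32,212),(275,27),(362,132),(110,320))]
print('tray c',(L+T+Rr+B)/4,'len',[np.linalg.norm(v) for v in(T-L,Rr-B,L-B,T-Rr)])
y=(L+T*-1+B-Rr);x=(L-B+T-Rr)
print('yaw x',np.degrees(np.arctan2(x[1],x[0])),'yaw from y',np.degrees(np.arctan2(y[1],y[0]))-90)
q=lambda u,v,z:P(190+u/5,125+(v-320)/5,z)
print('grip top',P(120+157/4,190+155/4,.205), P(120+150/4,190+165/4,.205))
print('ball',q(62,478,.1),'hub',q(165,472,.1),'handle top',q(268,452,.125),'pointer tip',q(404,392,.061),'mark',q(678,345,.061))
print('prong',q(397,450,.14),q(397,570,.14),q(450,450,.14),q(455,570,.14),'cap',q(418,432,.16))
print('rail edge', q(800,422,.04),q(505,441,.04),'low',q(800,505,.02),q(0,555,.02))
print('pkg',P(313.6,238.4,.017),P(349.4,236.6,.017))
for i,(u0,u1,v0,v1) in {'A':((308),(319),232,246),'B':(343,355,230,244)}.items():
    im=np.load('pics/top0.npy')[v0:v1,u0:u1]; h=cv2.cvtColor(im,cv2.COLOR_RGB2HSV)
    m=cv2.inRange(h,(100,120,0),(130,255,255))==0;k=np.argwhere(m)[:,::-1].astype(float);k-=k.mean(0);w,V=np.linalg.eigh(k.T@k);print(i,V[:,1])
```

```text
tray c [0.46455468 0.27007234] len [np.float64(0.2228697327308181), np.float64(0.22699196771157606), np.float64(0.09858977897024487), np.float64(0.1024011865327912)]
yaw x 37.804333863791825 yaw from y 36.13162533212508
grip top [0.46807086 0.26383133] [0.46173512 0.2682915 ]
ball [0.68181461 0.16461798] hub [0.68383069 0.10445419] handle top [0.6878454  0.04363939] pointer tip [ 0.73924042 -0.03792263] mark [ 0.76410325 -0.20438769]
prong [ 0.68326721 -0.02921607] [ 0.61466107 -0.0271747 ] [ 0.68248323 -0.05894566] [ 0.61385214 -0.05941067] cap [ 0.68808981 -0.04024422]
rail edge [ 0.71976778 -0.28013003] [ 0.71259676 -0.09975083] low [ 0.67233221 -0.2819173 ] [0.65336994 0.2135547 ]
pkg [ 0.44062231 -0.15948635] [ 0.44365707 -0.26712048]
A [-0.09692775  0.99529142]
B [-0.15222895  0.98834526]
```

{"name": "jog_arm", "arguments": {
  "steps": [
    {"jaw": 1, "linear": [0, 0, -4], "turn": [0, 0, 0]},
    {"jaw": 1, "linear": [0, 0, -7.4], "turn": [0, 0, 0]},
    {"jaw": 1, "linear": [-2.4, -3.2, -7.4], "turn": [0, 0, -5]},
    {"jaw": 1, "linear": [-4.9, -6.4, -7.4], "turn": [0, 0, -10]},
    {"jaw": 1, "linear": [-7.3, -9.5, -7.4], "turn": [0, 0, -15]},
    {"jaw": 1, "linear": [-9.8, -12.7, -7.4], "turn": [0, 0, -17]},
    {"jaw": 1, "linear": [-12.2, -15.8, -7.4], "turn": [0, 0, -17]},
    {"jaw": 1, "linear": [-14.7, -19, -7.4], "turn": [0, 0, -17]}
  ]
}}

```text
t: 0.77
tool_pos: [0.2999, 0.3457, 0.3004]
orientation: [-0.139, -3.138, 0.0]
wrist_force: [0.6, 0.1, 0.3]
finger_gap: 0.998
```

Run:
```python
from h import *
st();tgt([.441,-.1595,.30])
```

```text
0.77 [0.2999 0.3457 0.3004] [[-0.996, 0.089, -0.0], [0.089, 0.996, -0.0], [0.0, -0.0, -1.0]] [0.6 0.1 0.3] 0.9983350169767744
linear cm [-18.53 -49.07   0.05]
```

{"name": "jog_arm", "arguments": {
  "steps": [
    {"jaw": 0.55, "linear": [-1.4, -3.6, 0], "turn": [0, 0, 0]},
    {"jaw": 0.55, "linear": [-2.8, -7.3, 0], "turn": [0, 0, 0]},
    {"jaw": 0.55, "linear": [-4.1, -10.9, 0], "turn": [0, 0, 0]},
    {"jaw": 0.55, "linear": [-5.5, -14.5, 0], "turn": [0, 0, 0]},
    {"jaw": 0.55, "linear": [-6.9, -18.1, 0], "turn": [0, 0, 0]},
    {"jaw": 0.55, "linear": [-8.3, -21.7, 0], "turn": [0, 0, 0]},
    {"jaw": 0.55, "linear": [-9.7, -25.4, 0], "turn": [0, 0, 0]},
    {"jaw": 0.55, "linear": [-11, -29, 0], "turn": [0, 0, 0]}
  ]
}}

```text
t: 1.43
tool_pos: [0.3835, 0.0469, 0.3007]
orientation: [0.14, 3.138, 0.001]
wrist_force: [0.8, 0.4, 0.2]
finger_gap: 0.553
```

{"name": "jog_arm", "arguments": {
  "steps": [
    {"jaw": 0.55, "linear": [-1.3, -3.6, 0], "turn": [0, 0, 0]},
    {"jaw": 0.55, "linear": [-2.7, -7.2, 0], "turn": [0, 0, 0]},
    {"jaw": 0.55, "linear": [-4, -10.8, 0], "turn": [0, 0, 0]},
    {"jaw": 0.55, "linear": [-5.4, -14.4, 3], "turn": [0, 0, 0]},
    {"jaw": 0.55, "linear": [-6.7, -18, 6], "turn": [0, 0, 0]},
    {"jaw": 0.55, "linear": [-7.5, -20.1, 9], "turn": [0, 0, 0]},
    {"jaw": 0.55, "linear": [-7.5, -20.1, 13], "turn": [0, 0, 0]},
    {"jaw": 0.55, "linear": [-7.5, -20.1, 17], "turn": [0, 0, 0]}
  ]
}}

```text
t: 2.1
tool_pos: [0.441, -0.1606, 0.134]
orientation: [0.145, 3.136, -0.003]
wrist_force: [1.4, 1.6, -0.5]
finger_gap: 0.548
```

Run:
```python
from h import *
st();tgt([.441,-.1595,.006])
shot('scene','s1'); shot('top','t1')
a=np.load('pics/s1.npy');b=np.load('pics/t1.npy')
print(proj('scene',[.441,-.16,.017]),proj('top',[.441,-.16,.017]))
A=cv2.resize(a[140:240,150:300],(600,400),interpolation=cv2.INTER_CUBIC);B=cv2.resize(b[200:270,270:375],(300,200),interpolation=cv2.INTER_CUBIC)
cv2.imwrite('pics/m2.png',np.vstack([A,np.hstack([B,B*0])])[:,:,::-1])
```

```text
2.1 [ 0.441  -0.1606  0.134 ] [[-0.996, 0.092, 0.002], [0.092, 0.996, -0.002], [-0.002, -0.002, -1.0]] [ 1.4  1.6 -0.5] 0.5478088963655077
linear cm [ 0.04  0.13 12.8 ]
[206.37569484 193.97405571] [313.76504918 238.27015199]
```

View pics/m2.png

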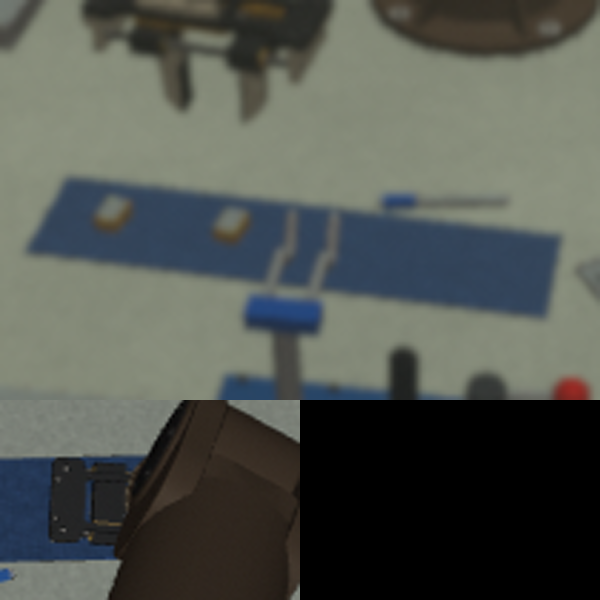

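The jaws hang over package A, which is at about (208,194) in the scene view against (206,194) predicted. Going down.

{"name": "jog_arm", "arguments": {
  "steps": [
    {"jaw": 0.55, "linear": [0, 0.2, 4], "turn": [0, 0, 0]},
    {"jaw": 0.55, "linear": [0, 0.2, 8], "turn": [0, 0, 0]},
    {"jaw": 0.55, "linear": [0, 0.2, 11], "turn": [0, 0, 0]},
    {"jaw": 0.55, "linear": [0, 0.2, 12.4], "turn": [0, 0, 0]},
    {"jaw": 0.55, "linear": [0, 0.2, 12.9], "turn": [0, 0, 0]},
    {"jaw": 0.1, "linear": [0, 0.2, 12.9], "turn": [0, 0, 0]},
    {"jaw": 0.1, "linear": [0, 0.2, 12.9], "turn": [0, 0, 0]},
    {"jaw": 0.1, "linear": [0, 0.2, 12.9], "turn": [0, 0, 0]}
  ]
}}

```text
t: 2.87
tool_pos: [0.4421, -0.1558, 0.0079]
orientation: [0.139, 3.135, 0.0]
wrist_force: [-0.2, 0.1, 0.1]
finger_gap: 0.381
```

{"name": "jog_arm", "arguments": {
  "steps": [
    {"jaw": 0.1, "linear": [0, 0, 0], "turn": [0, 0, 0]},
    {"jaw": 0.1, "linear": [0, 0, 0], "turn": [0, 0, 0]},
    {"jaw": 0.1, "linear": [0, 0, -2], "turn": [0, 0, 0]},
    {"jaw": 0.1, "linear": [0, 0, -5], "turn": [0, 0, 0]},
    {"jaw": 0.1, "linear": [0, 0, -9], "turn": [0, 0, 0]},
    {"jaw": 0.1, "linear": [0, 0, -13], "turn": [0, 0, 0]},
    {"jaw": 0.1, "linear": [0, 0, -17], "turn": [0, 0, 0]},
    {"jaw": 0.1, "linear": [0, 0, -21], "turn": [0, 0, 0]}
  ]
}}

```text
t: 3.53
tool_pos: [0.4398, -0.156, 0.2184]
orientation: [0.141, 3.138, -0.0]
wrist_force: [1.5, 1.7, -1.4]
finger_gap: 0.235
```

Run:
```python
from h import *
s=st()
# tray slots
c=np.array([.4645,.27]);a=np.radians(37);X=np.array([np.cos(a),np.sin(a)]);Y=np.array([-np.sin(a),np.cos(a)])
for y in(-.078,.078):
    p=c+Y*y; print(p); tgt([*p,.28]); tgt([*p,.06])
```

```text
3.53 [ 0.4398 -0.156   0.2184] [[-0.996, 0.09, 0.0], [0.09, 0.996, -0.0], [-0.0, -0.0, -1.0]] [ 1.5  1.7 -1.4] 0.23509903488416983
[0.51144157 0.20770643]
linear cm [-3.86 36.86 -6.17]
linear cm [-3.86 36.87 15.83]
[0.41755843 0.33229357]
linear cm [ 6.61 48.43 -6.17]
linear cm [ 6.61 48.43 15.83]
```

{"name": "jog_arm", "arguments": {
  "steps": [
    {"jaw": 0.1, "linear": [0, 1, -3], "turn": [0, 0, 0]},
    {"jaw": 0.1, "linear": [-0.3, 4, -5], "turn": [0, 0, 7]},
    {"jaw": 0.1, "linear": [-0.8, 8, -6.2], "turn": [0, 0, 14]},
    {"jaw": 0.1, "linear": [-1.2, 12, -6.2], "turn": [0, 0, 21]},
    {"jaw": 0.1, "linear": [-1.7, 16, -6.2], "turn": [0, 0, 28]},
    {"jaw": 0.1, "linear": [-2.1, 20, -6.2], "turn": [0, 0, 35]},
    {"jaw": 0.1, "linear": [-2.5, 24, -6.2], "turn": [0, 0, 42]},
    {"jaw": 0.1, "linear": [-3, 28, -6.2], "turn": [0, 0, 48]}
  ]
}}

```text
t: 4.2
tool_pos: [0.4904, 0.099, 0.2788]
orientation: [1.329, 2.846, 0.002]
wrist_force: [1.1, -1.3, -0.2]
finger_gap: 0.236
```

Run:
```python
from h import *
st();tgt([.5114,.2077,.12])
```

```text
4.2 [0.4904 0.099  0.2788] [[-0.642, 0.767, 0.001], [0.767, 0.642, 0.001], [0.0, 0.001, -1.0]] [ 1.1 -1.3 -0.2] 0.23568188403038495
linear cm [ 6.99  8.57 15.89]
```

{"name": "jog_arm", "arguments": {
  "steps": [
    {"jaw": 0.1, "linear": [2.3, 2.8, 0], "turn": [0, 0, 0]},
    {"jaw": 0.1, "linear": [4.6, 5.6, 0], "turn": [0, 0, 0]},
    {"jaw": 0.1, "linear": [6.6, 8, 1], "turn": [0, 0, 0]},
    {"jaw": 0.1, "linear": [6.6, 8, 5], "turn": [0, 0, 0]},
    {"jaw": 0.1, "linear": [6.6, 8, 9], "turn": [0, 0, 0]},
    {"jaw": 0.1, "linear": [6.6, 8, 13], "turn": [0, 0, 0]},
    {"jaw": 0.1, "linear": [6.6, 8, 15.9], "turn": [0, 0, 0]},
    {"jaw": 0.1, "linear": [6.6, 8, 15.9], "turn": [0, 0, 0]}
  ]
}}

```text
t: 4.87
tool_pos: [0.5052, 0.1985, 0.1144]
orientation: [-1.317, -2.847, 0.011]
wrist_force: [-1.1, -0.0, -0.2]
finger_gap: 0.236
```

Run:
```python
from h import *
st();tgt([.5114,.2077,.0585])
shot('scene','s2'); shot('top','t2')
a=np.load('pics/s2.npy');b=np.load('pics/t2.npy')
A=cv2.resize(a[130:250,270:400],(520,480),interpolation=cv2.INTER_CUBIC);B=cv2.resize(b[185:275,120:220],(280,252),interpolation=cv2.INTER_CUBIC)
B=cv2.copyMakeBorder(B,0,228,0,0,cv2.BORDER_CONSTANT)
cv2.imwrite('pics/m3.png',np.hstack([A,B])[:,:,::-1])
```

```text
4.87 [0.5052 0.1985 0.1144] [[-0.648, 0.762, -0.008], [0.762, 0.647, -0.004], [0.002, -0.009, -1.0]] [-1.1 -0.  -0.2] 0.23550729053187755
linear cm [0.29 1.11 5.58]
```

View pics/m3.png

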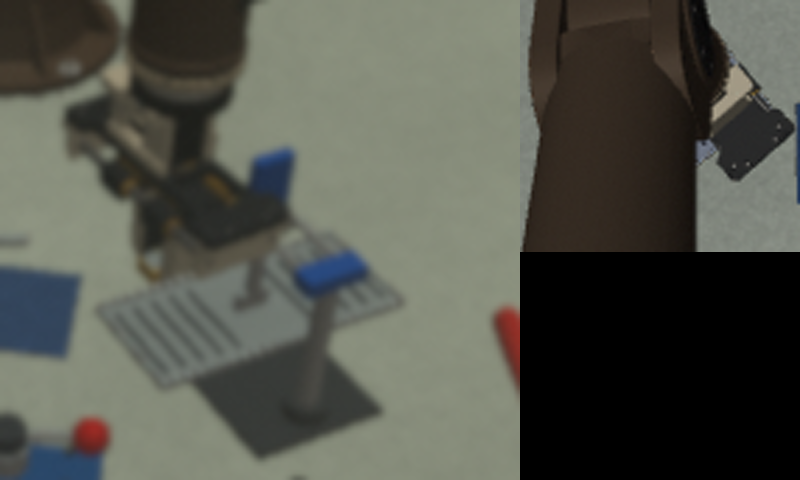

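{"name": "jog_arm", "arguments": {
  "steps": [
    {"jaw": 0.1, "linear": [0.3, 1.1, 0], "turn": [0, 0, 3]},
    {"jaw": 0.1, "linear": [0.3, 1.1, 1], "turn": [0, 0, 3]},
    {"jaw": 0.1, "linear": [0.3, 1.1, 2.5], "turn": [0, 0, 3]},
    {"jaw": 0.1, "linear": [0.3, 1.1, 3.5], "turn": [0, 0, 3]},
    {"jaw": 0.1, "linear": [0.3, 1.1, 4.3], "turn": [0, 0, 3]},
    {"jaw": 0.1, "linear": [0.3, 1.1, 4.8], "turn": [0, 0, 3]},
    {"jaw": 0.1, "linear": [0.3, 1.1, 5.2], "turn": [0, 0, 3]},
    {"jaw": 0.1, "linear": [0.3, 1.1, 5.2], "turn": [0, 0, 3]}
  ]
}}

```text
t: 5.63
tool_pos: [0.5153, 0.2089, 0.0667]
orientation: [-1.393, -2.815, 0.001]
wrist_force: [0.1, -0.6, 0.4]
finger_gap: 0.236
```

Run:
```python
from h import *
st();tgt([.5114,.2077,.0585])
```

```text
5.63 [0.5153 0.2089 0.0667] [[-0.607, 0.795, -0.0], [0.795, 0.607, -0.0], [0.0, -0.001, -1.0]] [ 0.1 -0.6  0.4] 0.23643348479819884
linear cm [ 0.14 -0.38  0.82]
```

{"name": "jog_arm", "arguments": {
  "steps": [
    {"jaw": 0.1, "linear": [0, -0.3, 0.3], "turn": [0, 0, 0]},
    {"jaw": 0.1, "linear": [0, -0.3, 0.5], "turn": [0, 0, 0]},
    {"jaw": 0.1, "linear": [0, -0.3, 0.65], "turn": [0, 0, 0]},
    {"jaw": 0.1, "linear": [0, -0.3, 0.75], "turn": [0, 0, 0]},
    {"jaw": 0.1, "linear": [0, -0.3, 0.75], "turn": [0, 0, 0]}
  ]
}}

```text
t: 6.05
tool_pos: [0.513, 0.2074, 0.0595]
orientation: [-1.393, -2.816, -0.0]
wrist_force: [-0.8, -0.8, -0.7]
finger_gap: 0.236
```

{"name": "jog_arm", "arguments": {
  "steps": [
    {"jaw": 0.1, "linear": [0, 0, 0.1], "turn": [0, 0, 0]},
    {"jaw": 0.1, "linear": [0, 0, 0.2], "turn": [0, 0, 0]},
    {"jaw": 0.27, "linear": [0, 0, 0.2], "turn": [0, 0, 0]},
    {"jaw": 0.32, "linear": [0, 0, 0.2], "turn": [0, 0, 0]},
    {"jaw": 0.4, "linear": [0, 0, 0.2], "turn": [0, 0, 0]},
    {"jaw": 0.45, "linear": [0, 0, 0.2], "turn": [0, 0, 0]},
    {"jaw": 0.45, "linear": [0, 0, -1], "turn": [0, 0, 0]},
    {"jaw": 0.45, "linear": [0, 0, -3], "turn": [0, 0, 0]}
  ]
}}

```text
t: 6.72
tool_pos: [0.5118, 0.2068, 0.089]
orientation: [-1.393, -2.814, 0.005]
wrist_force: [0.7, -0.1, 0.4]
finger_gap: 0.448
```

{"name": "jog_arm", "arguments": {
  "steps": [
    {"jaw": 0.45, "linear": [0, 0, -4], "turn": [0, 0, 0]},
    {"jaw": 0.45, "linear": [0, 0, -8], "turn": [0, 0, 0]},
    {"jaw": 0.45, "linear": [0, 0, -12], "turn": [0, 0, 0]},
    {"jaw": 0.45, "linear": [0, 0, -16], "turn": [0, 0, 0]},
    {"jaw": 0.45, "linear": [0, 0, -19], "turn": [0, 0, 0]},
    {"jaw": 0.45, "linear": [-3, -3, -19], "turn": [0, 0, -5]},
    {"jaw": 0.45, "linear": [-6, -5, -19], "turn": [0, 0, -12]},
    {"jaw": 0.45, "linear": [-9, -8, -19], "turn": [0, 0, -19]}
  ]
}}

```text
t: 7.38
tool_pos: [0.5047, 0.0875, 0.2811]
orientation: [0.897, 3.008, 0.002]
wrist_force: [0.9, -0.7, -1.7]
finger_gap: 0.449
```

Run:
```python
from h import *
st();tgt([.4437,-.266,.13])
shot('scene','s3')
a=np.load('pics/s3.npy')
A=cv2.resize(a[130:250,140:400],(780,360),interpolation=cv2.INTER_CUBIC)
cv2.imwrite('pics/m4.png',A[:,:,::-1])
print(proj('scene',[.4437,-.267,.017]))
```

```text
7.38 [0.5047 0.0875 0.2811] [[-0.837, 0.548, 0.003], [0.548, 0.837, 0.001], [-0.002, 0.002, -1.0]] [ 0.9 -0.7 -1.7] 0.448774519523071
linear cm [-14.23 -32.95  15.07]
[177.10395078 190.93865915]
```

View pics/m4.png

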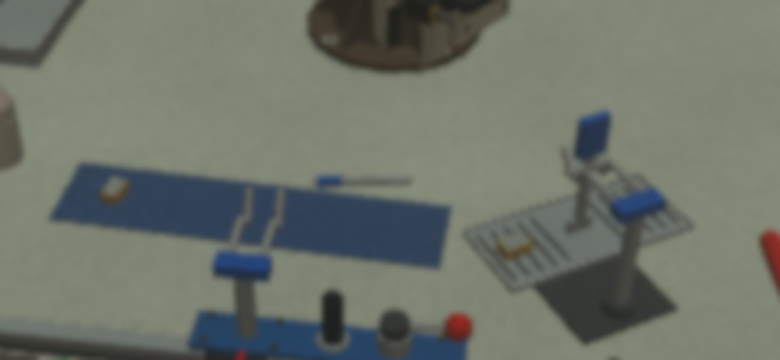

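{"name": "jog_arm", "arguments": {
  "steps": [
    {"jaw": 0.5, "linear": [-1.6, -3.7, 0], "turn": [0, 0, -5]},
    {"jaw": 0.5, "linear": [-3.2, -7.4, 0], "turn": [0, 0, -10]},
    {"jaw": 0.5, "linear": [-4.8, -11.1, 0], "turn": [0, 0, -15]},
    {"jaw": 0.5, "linear": [-6.4, -14.8, 0], "turn": [0, 0, -20]},
    {"jaw": 0.5, "linear": [-8, -18.5, 0], "turn": [0, 0, -25]},
    {"jaw": 0.5, "linear": [-9.6, -22.2, 0], "turn": [0, 0, -29]},
    {"jaw": 0.5, "linear": [-11.2, -25.9, 0], "turn": [0, 0, -29]},
    {"jaw": 0.5, "linear": [-12.6, -29.2, 0], "turn": [0, 0, -29]}
  ]
}}

```text
t: 8.1
tool_pos: [0.4459, -0.2275, 0.2806]
orientation: [0.131, 3.138, 0.0]
wrist_force: [0.2, -0.6, 0.8]
finger_gap: 0.501
```

Run:
```python
from h import *
st();tgt([.4455,-.264,.13])
```

```text
8.1 [ 0.4459 -0.2275  0.2806] [[-0.997, 0.083, 0.001], [0.083, 0.997, -0.0], [-0.001, 0.0, -1.0]] [ 0.2 -0.6  0.8] 0.5007320810677771
linear cm [-0.24 -3.64 15.06]
```

{"name": "jog_arm", "arguments": {
  "steps": [
    {"jaw": 0.5, "linear": [-0.2, -3.3, 1], "turn": [0, 0, 0]},
    {"jaw": 0.5, "linear": [-0.2, -3.3, 5], "turn": [0, 0, 0]},
    {"jaw": 0.5, "linear": [-0.2, -3.3, 9], "turn": [0, 0, 0]},
    {"jaw": 0.5, "linear": [-0.2, -3.3, 13], "turn": [0, 0, 0]},
    {"jaw": 0.5, "linear": [-0.2, -3.3, 17], "turn": [0, 0, 0]},
    {"jaw": 0.5, "linear": [-0.2, -3.3, 21], "turn": [0, 0, 0]},
    {"jaw": 0.5, "linear": [-0.2, -3.3, 23], "turn": [0, 0, 0]},
    {"jaw": 0.5, "linear": [-0.2, -3.3, 23], "turn": [0, 0, 0]}
  ]
}}

```text
t: 8.77
tool_pos: [0.4441, -0.2565, 0.0464]
orientation: [-0.129, -3.133, -0.004]
wrist_force: [-1.0, 1.2, -1.2]
finger_gap: 0.501
```

Run:
```python
from h import *
st();tgt([.4455,-.265,.006])
shot('scene','s4')
a=np.load('pics/s4.npy')
A=cv2.resize(a[120:220,130:250],(720,600),interpolation=cv2.INTER_CUBIC)
cv2.imwrite('pics/m5.png',A[:,:,::-1])
```

```text
8.77 [ 0.4441 -0.2565  0.0464] [[-0.997, 0.082, -0.006], [0.082, 0.997, 0.003], [0.006, 0.002, -1.0]] [-1.   1.2 -1.2] 0.5008157819896685
linear cm [-0.24 -0.84  4.04]
```

View pics/m5.png

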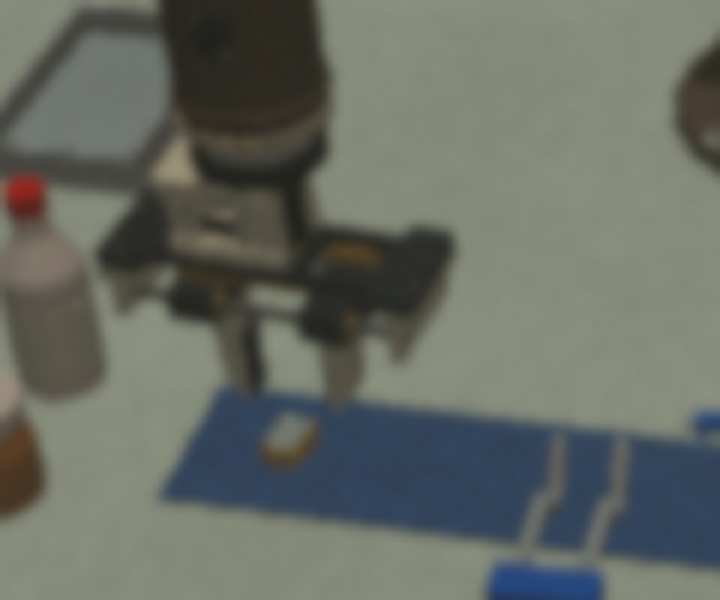

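{"name": "jog_arm", "arguments": {
  "steps": [
    {"jaw": 0.5, "linear": [-0.1, -0.6, 1], "turn": [0, 0, 0]},
    {"jaw": 0.5, "linear": [-0.1, -0.6, 2.5], "turn": [0, 0, 0]},
    {"jaw": 0.5, "linear": [-0.1, -0.6, 3.5], "turn": [0, 0, 0]},
    {"jaw": 0.5, "linear": [-0.1, -0.6, 4], "turn": [0, 0, 0]},
    {"jaw": 0.1, "linear": [-0.1, -0.6, 4], "turn": [0, 0, 0]},
    {"jaw": 0.1, "linear": [-0.1, -0.6, 4], "turn": [0, 0, 0]},
    {"jaw": 0.1, "linear": [-0.1, -0.6, 4], "turn": [0, 0, 0]},
    {"jaw": 0.1, "linear": [-0.1, -0.6, 4], "turn": [0, 0, 0]}
  ]
}}

```text
t: 9.48
tool_pos: [0.4475, -0.2642, 0.0102]
orientation: [0.128, 3.138, -0.001]
wrist_force: [0.1, -0.4, 1.3]
finger_gap: 0.256
```

{"name": "jog_arm", "arguments": {
  "steps": [
    {"jaw": 0.1, "linear": [0, 0, 0], "turn": [0, 0, 0]},
    {"jaw": 0.1, "linear": [0, 0, -1], "turn": [0, 0, 0]},
    {"jaw": 0.1, "linear": [0, 0, -4], "turn": [0, 0, 0]},
    {"jaw": 0.1, "linear": [0, 0, -8], "turn": [0, 0, 0]},
    {"jaw": 0.1, "linear": [0, 0, -12], "turn": [0, 0, 0]},
    {"jaw": 0.1, "linear": [0, 0, -16], "turn": [0, 0, 0]},
    {"jaw": 0.1, "linear": [0, 0, -20], "turn": [0, 0, 0]},
    {"jaw": 0.1, "linear": [0, 0, -24], "turn": [0, 0, 0]}
  ]
}}

```text
t: 10.15
tool_pos: [0.446, -0.2641, 0.2523]
orientation: [0.129, 3.139, -0.0]
wrist_force: [1.4, -0.7, -0.3]
finger_gap: 0.238
```

Run:
```python
from h import *
st();tgt([.4176,.3323,.30])
```

```text
10.15 [ 0.446  -0.2641  0.2523] [[-0.997, 0.082, 0.0], [0.082, 0.997, -0.0], [-0.0, -0.0, -1.0]] [ 1.4 -0.7 -0.3] 0.2379357227318794
linear cm [ 7.74 59.2  -4.78]
```

{"name": "jog_arm", "arguments": {
  "steps": [
    {"jaw": 0.1, "linear": [0.5, 4, -2], "turn": [0, 0, 3]},
    {"jaw": 0.1, "linear": [1, 8, -4], "turn": [0, 0, 6]},
    {"jaw": 0.1, "linear": [1.5, 12, -5], "turn": [0, 0, 9]},
    {"jaw": 0.1, "linear": [2, 16, -5], "turn": [0, 0, 12]},
    {"jaw": 0.1, "linear": [2.6, 20, -5], "turn": [0, 0, 15]},
    {"jaw": 0.1, "linear": [3.1, 24, -5], "turn": [0, 0, 18]},
    {"jaw": 0.1, "linear": [3.7, 28, -5], "turn": [0, 0, 21]},
    {"jaw": 0.1, "linear": [4.2, 32, -5], "turn": [0, 0, 24]}
  ]
}}

```text
t: 10.82
tool_pos: [0.4301, 0.0598, 0.3004]
orientation: [0.782, 3.042, 0.002]
wrist_force: [0.8, -0.2, 0.0]
finger_gap: 0.23
```

Run:
```python
from h import *
st();tgt([.4176,.3323,.30])
```

```text
10.82 [0.4301 0.0598 0.3004] [[-0.876, 0.482, 0.001], [0.482, 0.876, 0.001], [-0.0, 0.001, -1.0]] [ 0.8 -0.2  0. ] 0.22996859984579668
linear cm [14.24 23.27  0.07]
```

{"name": "jog_arm", "arguments": {
  "steps": [
    {"jaw": 0.1, "linear": [2, 3.4, 0], "turn": [0, 0, 4]},
    {"jaw": 0.1, "linear": [4, 6.8, 0], "turn": [0, 0, 8]},
    {"jaw": 0.1, "linear": [6, 10.2, 0], "turn": [0, 0, 12]},
    {"jaw": 0.1, "linear": [8, 13.4, 0], "turn": [0, 0, 16]},
    {"jaw": 0.1, "linear": [10, 16.6, 0], "turn": [0, 0, 20]},
    {"jaw": 0.1, "linear": [12, 19.8, 0], "turn": [0, 0, 24]},
    {"jaw": 0.1, "linear": [14, 23, 0], "turn": [0, 0, 24]},
    {"jaw": 0.1, "linear": [14, 23, 0], "turn": [0, 0, 24]}
  ]
}}

```text
t: 11.48
tool_pos: [0.4158, 0.335, 0.2994]
orientation: [-1.381, -2.82, -0.002]
wrist_force: [-2.2, -0.2, -1.1]
finger_gap: 0.234
```

{"name": "jog_arm", "arguments": {
  "steps": [
    {"jaw": 0.1, "linear": [0, 0, 4], "turn": [0, 0, 0]},
    {"jaw": 0.1, "linear": [0, 0, 8], "turn": [0, 0, 0]},
    {"jaw": 0.1, "linear": [0, 0, 12], "turn": [0, 0, 0]},
    {"jaw": 0.1, "linear": [0, 0, 15], "turn": [0, 0, 0]},
    {"jaw": 0.1, "linear": [0, 0, 18], "turn": [0, 0, 0]},
    {"jaw": 0.1, "linear": [0, 0, 20], "turn": [0, 0, 0]},
    {"jaw": 0.1, "linear": [0, 0, 20], "turn": [0, 0, 0]}
  ]
}}

```text
t: 12.07
tool_pos: [0.4165, 0.3251, 0.0965]
orientation: [-1.393, -2.814, 0.01]
wrist_force: [0.2, -1.1, -0.6]
finger_gap: 0.236
```

Run:
```python
from h import *
st();tgt([.4176,.3323,.0615])
```

```text
12.07 [0.4165 0.3251 0.0965] [[-0.607, 0.795, -0.004], [0.795, 0.607, -0.005], [-0.001, -0.006, -1.0]] [ 0.2 -1.1 -0.6] 0.23649126358867198
linear cm [0.51 0.55 3.5 ]
```

{"name": "jog_arm", "arguments": {
  "steps": [
    {"jaw": 0.1, "linear": [0.4, 0.4, 1], "turn": [0, 0, 0]},
    {"jaw": 0.1, "linear": [0.4, 0.4, 2], "turn": [0, 0, 0]},
    {"jaw": 0.1, "linear": [0.4, 0.4, 2.6], "turn": [0, 0, 0]},
    {"jaw": 0.1, "linear": [0.4, 0.4, 2.9], "turn": [0, 0, 0]},
    {"jaw": 0.1, "linear": [0.4, 0.4, 3.1], "turn": [0, 0, 0]},
    {"jaw": 0.1, "linear": [0.4, 0.4, 3.1], "turn": [0, 0, 0]}
  ]
}}

```text
t: 12.57
tool_pos: [0.4194, 0.3329, 0.0686]
orientation: [1.394, 2.816, 0.0]
wrist_force: [-0.1, -0.3, -0.7]
finger_gap: 0.23
```

Run:
```python
from h import *
st();tgt([.4176,.3323,.0615])
```

```text
12.57 [0.4194 0.3329 0.0686] [[-0.606, 0.795, 0.0], [0.795, 0.606, 0.0], [0.0, 0.0, -1.0]] [-0.1 -0.3 -0.7] 0.23048411058235002
linear cm [ 0.06 -0.18  0.71]
```

{"name": "jog_arm", "arguments": {
  "steps": [
    {"jaw": 0.1, "linear": [0, -0.2, 0.3], "turn": [0, 0, 0]},
    {"jaw": 0.1, "linear": [0, -0.2, 0.5], "turn": [0, 0, 0]},
    {"jaw": 0.1, "linear": [0, -0.2, 0.65], "turn": [0, 0, 0]},
    {"jaw": 0.1, "linear": [0, -0.2, 0.8], "turn": [0, 0, 0]},
    {"jaw": 0.1, "linear": [0, -0.2, 0.8], "turn": [0, 0, 0]},
    {"jaw": 0.27, "linear": [0, -0.2, 0.8], "turn": [0, 0, 0]},
    {"jaw": 0.32, "linear": [0, -0.2, 0.8], "turn": [0, 0, 0]},
    {"jaw": 0.4, "linear": [0, -0.2, 0.8], "turn": [0, 0, 0]}
  ]
}}

```text
t: 13.23
tool_pos: [0.4179, 0.3318, 0.0606]
orientation: [1.393, 2.816, 0.0]
wrist_force: [0.1, 0.1, 0.3]
finger_gap: 0.348
```

{"name": "jog_arm", "arguments": {
  "steps": [
    {"jaw": 0.45, "linear": [0, 0, 0], "turn": [0, 0, 0]},
    {"jaw": 0.45, "linear": [0, 0, -2], "turn": [0, 0, 0]},
    {"jaw": 0.45, "linear": [0, 0, -6], "turn": [0, 0, 0]},
    {"jaw": 0.45, "linear": [0, 0, -10], "turn": [0, 0, 0]},
    {"jaw": 0.45, "linear": [0, 0, -14], "turn": [0, 0, 0]},
    {"jaw": 0.45, "linear": [0, 0, -18], "turn": [0, 0, 0]},
    {"jaw": 0.45, "linear": [2, 0, -21], "turn": [0, 0, 0]},
    {"jaw": 0.45, "linear": [6, 0, -21], "turn": [0, 0, 0]}
  ]
}}

```text
t: 13.9
tool_pos: [0.387, 0.3778, 0.2777]
orientation: [1.404, 2.805, 0.016]
wrist_force: [2.3, 1.4, 0.1]
finger_gap: 0.448
```

{"name": "jog_arm", "arguments": {
  "steps": [
    {"jaw": 0.45, "linear": [4, 0, 0], "turn": [0, 0, 0]},
    {"jaw": 0.45, "linear": [8, 0, 0], "turn": [0, 0, 0]},
    {"jaw": 0.45, "linear": [12, 0, 0], "turn": [0, 0, 0]},
    {"jaw": 0.45, "linear": [16, 0, 0], "turn": [0, 0, 0]},
    {"jaw": 0.45, "linear": [16, 0, 0], "turn": [0, 0, 0]},
    {"jaw": 0.45, "linear": [16, 0, 0], "turn": [0, 0, 0]}
  ]
}}

```text
t: 14.4
tool_pos: [0.2818, 0.5085, 0.27]
orientation: [-1.386, -2.819, 0.001]
wrist_force: [0.2, -1.1, 0.2]
finger_gap: 0.45
```

Run:
```python
from h import *
st()
shot('scene','s5');shot('top','t5')
a=np.load('pics/s5.npy');b=np.load('pics/t5.npy')
A=cv2.resize(a[130:230,285:385],(400,400),interpolation=cv2.INTER_CUBIC)
B=cv2.resize(b[190:270,120:220],(400,320),interpolation=cv2.INTER_CUBIC);B=cv2.copyMakeBorder(B,0,80,0,0,cv2.BORDER_CONSTANT)
C=cv2.resize(b[125:195,190:350],(800,350),interpolation=cv2.INTER_CUBIC)[:200]
C=cv2.resize(b[150:190,245:295],(250,200),interpolation=cv2.INTER_CUBIC)
D=cv2.resize(a[170:250,90:280],(475,200),interpolation=cv2.INTER_CUBIC)
M=np.vstack([np.hstack([A,B]),np.hstack([C,D,np.zeros((200,75,3),np.uint8)])])
M=cv2.convertScaleAbs(M,alpha=1.3)
cv2.imwrite('pics/m6.png',M[:,:,::-1])
```

```text
14.4 [0.2818 0.5085 0.27  ] [[-0.611, 0.792, -0.001], [0.792, 0.611, -0.0], [0.0, -0.001, -1.0]] [ 0.2 -1.1  0.2] 0.4503000561013262
```

View pics/m6.png

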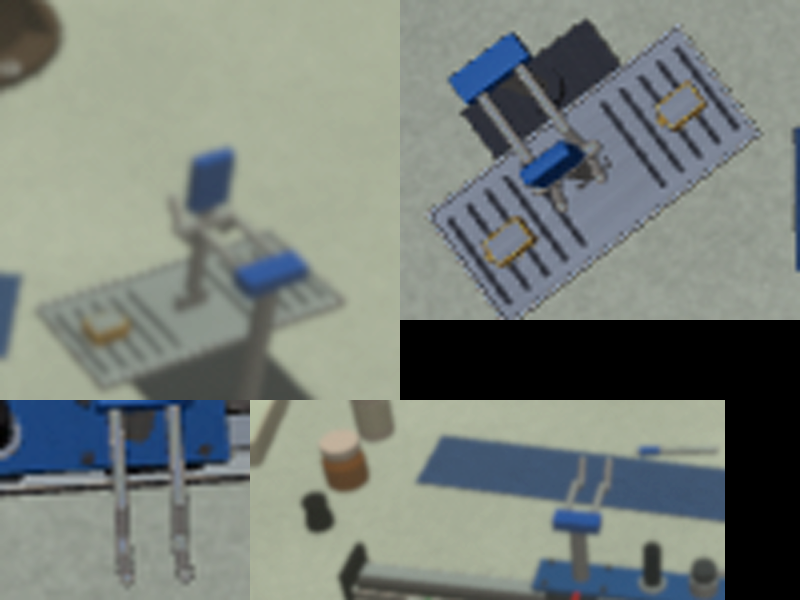

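Both packages lie flat on the tray and the mat is empty. Next I'll measure the grip and the carriage hook.

Run:
```python
from h import *
from scipy.optimize import least_squares
im={'top':np.load('pics/t5.npy'),'scene':np.load('pics/s5.npy')}
box={'top':(145,172,220,240),'scene':(328,348,160,188)}
obs={}
for n,(a,b,c,d) in box.items():
    h=cv2.cvtColor(im[n][c:d,a:b],cv2.COLOR_RGB2HSV);m=cv2.inRange(h,(95,110,15),(130,255,255))
    k=np.argwhere(m)[:,::-1]+[a,c];hu=cv2.convexHull(k.astype(np.float32))
    M=cv2.moments(m,True);print(n,len(k),k.min(0),k.max(0));obs[n]=np.array([M['m10']/M['m00']+a,M['m01']/M['m00']+c])
def sil(n,p,a):
    X=np.array([np.cos(a),np.sin(a),0]);Y=np.array([-np.sin(a),np.cos(a),0]);
    P=[proj(n,np.array([p[0],p[1],.18])+X*i*.006+Y*j*.018+[0,0,k*.025]) for i in(-1,1) for j in(-1,1) for k in(-1,1)]
    hu=cv2.convexHull(np.float32(P));M=cv2.moments(hu);return np.array([M['m10']/M['m00'],M['m01']/M['m00']]),M['m00']
for ns in(['top'],['scene'],['top','scene']):
    r=least_squares(lambda p:np.concatenate([sil(n,p,np.radians(37))[0]-obs[n] for n in ns]),[.465,.27],diff_step=1e-3)
    print(ns,r.x,r.fun,[sil(n,r.x,.646)[1] for n in ns])
for s,(t1,t2,n1,n2) in {'top':((270,186),(282,185.6),(269,175),(281.2,174))}.items():
    print('tips',pix(s,*t1,.152),pix(s,*t2,.152),'notch',pix(s,*n1,.138),pix(s,*n2,.138))
```

```text
top 108 [150 225] [165 236]
scene 77 [334 168] [341 180]
['top'] [0.46462937 0.27412678] [-4.06267247e-07  3.24610147e-06] [124.44662105466705]
['scene'] [0.46272697 0.27560397] [-2.79779181e-06  1.72205273e-06] [181.66298345313407]
['top', 'scene'] [0.46427845 0.27474242] [-0.2338304   0.13856062 -0.29960956  0.26553759] [124.53998570784461, 181.92735084425658]
tips [ 0.58162338 -0.02740935  0.152     ] [ 0.58192875 -0.06029432  0.152     ] notch [ 0.61507353 -0.02614302  0.138     ] [ 0.61705777 -0.06020481  0.138     ]
```

Run:
```python
from h import *
st();tgt([.4645,.273,.25])
```

```text
14.5 [0.2849 0.506  0.2704] [[-0.606, 0.795, 0.0], [0.795, 0.606, -0.001], [-0.001, -0.0, -1.0]] [ 0.6  0.1 -0.1] 0.44808410048281516
linear cm [-29.41   0.16   2.07]
```

{"name": "jog_arm", "arguments": {
  "steps": [
    {"jaw": 0.55, "linear": [-4, 0, 0], "turn": [0, 0, 0]},
    {"jaw": 0.55, "linear": [-8, 0, 0], "turn": [0, 0, 0]},
    {"jaw": 0.55, "linear": [-12, 0, 0], "turn": [0, 0, 0]},
    {"jaw": 0.55, "linear": [-16, 0, 0], "turn": [0, 0, 0]},
    {"jaw": 0.55, "linear": [-20, 0, 0], "turn": [0, 0, 0]},
    {"jaw": 0.55, "linear": [-24, 0.1, 0], "turn": [0, 0, 0]},
    {"jaw": 0.55, "linear": [-28, 0.2, 1], "turn": [0, 0, 0.5]},
    {"jaw": 0.55, "linear": [-29.4, 0.2, 2], "turn": [0, 0, 0.5]}
  ]
}}

```text
t: 15.17
tool_pos: [0.469, 0.2663, 0.2516]
orientation: [1.419, 2.799, 0.002]
wrist_force: [0.0, -0.0, 0.5]
finger_gap: 0.553
```

{"name": "jog_arm", "arguments": {
  "steps": [
    {"jaw": 0.55, "linear": [0, 0, 0], "turn": [0, 0, 0]},
    {"jaw": 0.55, "linear": [0, 0, 0], "turn": [0, 0, 0]},
    {"jaw": 0.55, "linear": [0, 0, 0], "turn": [0, 0, 0]}
  ]
}}

```text
t: 15.42
tool_pos: [0.464, 0.2742, 0.2509]
orientation: [-1.406, -2.809, -0.001]
wrist_force: [-1.1, 0.5, 0.5]
finger_gap: 0.551
```

Run:
```python
from h import *
st();tgt([.4645,.273,.163])
shot('scene','s6')
a=np.load('pics/s6.npy')
A=cv2.resize(a[90:230,280:400],(600,700),interpolation=cv2.INTER_CUBIC)[:600]
cv2.imwrite('pics/m7.png',A[:,:,::-1])
```

```text
15.42 [0.464  0.2742 0.2509] [[-0.599, 0.801, -0.0], [0.801, 0.599, 0.001], [0.001, 0.0, -1.0]] [-1.1  0.5  0.5] 0.5506665492447591
linear cm [-0.13 -0.03  8.79]
```

View pics/m7.png

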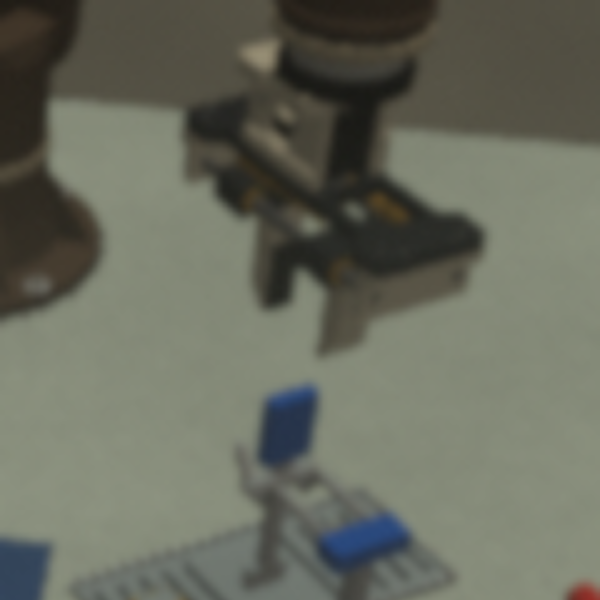

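The open jaws straddle the blue grip at crop (290,430). Going down and closing.

{"name": "jog_arm", "arguments": {
  "steps": [
    {"jaw": 0.55, "linear": [-0.1, 0, 2], "turn": [0, 0, 0]},
    {"jaw": 0.55, "linear": [-0.1, 0, 4.5], "turn": [0, 0, 0]},
    {"jaw": 0.55, "linear": [-0.1, 0, 6.5], "turn": [0, 0, 0]},
    {"jaw": 0.55, "linear": [-0.1, 0, 8], "turn": [0, 0, 0]},
    {"jaw": 0.55, "linear": [-0.1, 0, 8.7], "turn": [0, 0, 0]},
    {"jaw": 0.55, "linear": [-0.1, 0, 8.7], "turn": [0, 0, 0]},
    {"jaw": 0.55, "linear": [-0.1, 0, 8.7], "turn": [0, 0, 0]},
    {"jaw": 0.4, "linear": [-0.1, 0, 8.7], "turn": [0, 0, 0]}
  ]
}}

```text
t: 16.13
tool_pos: [0.4653, 0.274, 0.1647]
orientation: [1.405, 2.809, 0.003]
wrist_force: [0.2, 0.3, 1.1]
finger_gap: 0.513
```

{"name": "jog_arm", "arguments": {
  "steps": [
    {"jaw": 0.3, "linear": [0, 0, 0], "turn": [0, 0, 0]},
    {"jaw": 0.25, "linear": [0, 0, 0], "turn": [0, 0, 0]},
    {"jaw": 0.2, "linear": [0, 0, 0], "turn": [0, 0, 0]},
    {"jaw": 0.15, "linear": [0, 0, 0], "turn": [0, 0, 0]},
    {"jaw": 0.1, "linear": [0, 0, 0], "turn": [0, 0, 0]},
    {"jaw": 0, "linear": [0, 0, 0], "turn": [0, 0, 0]},
    {"jaw": 0, "linear": [0, 0, 0], "turn": [0, 0, 0]},
    {"jaw": 0, "linear": [0, 0, 0], "turn": [0, 0, 0]}
  ]
}}

```text
t: 16.8
tool_pos: [0.4649, 0.2734, 0.1636]
orientation: [1.406, 2.81, 0.0]
wrist_force: [-0.7, 0.1, 1.4]
finger_gap: 0.128
```

Run:
```python
from h import *
st()
```

```text
16.8 [0.4649 0.2734 0.1636] [[-0.6, 0.8, 0.0], [0.8, 0.6, 0.0], [0.0, 0.0, -1.0]] [-0.7  0.1  1.4] 0.12788999465180578
```

{"name": "jog_arm", "arguments": {
  "steps": [
    {"jaw": 0, "linear": [0, 0, -0.2], "turn": [0, 0, 0]},
    {"jaw": 0, "linear": [0, 0, -0.6], "turn": [0, 0, 0]},
    {"jaw": 0, "linear": [0, 0, -1.2], "turn": [0, 0, 0]},
    {"jaw": 0, "linear": [0, 0, -1.9], "turn": [0, 0, 0]},
    {"jaw": 0, "linear": [0, 0, -2.6], "turn": [0, 0, 0]},
    {"jaw": 0, "linear": [0, 0, -3.2], "turn": [0, 0, 0]},
    {"jaw": 0, "linear": [0, 0, -3.5], "turn": [0, 0, 0]},
    {"jaw": 0, "linear": [0, 0, -3.5], "turn": [0, 0, 0]}
  ]
}}

```text
t: 17.47
tool_pos: [0.4653, 0.2736, 0.1996]
orientation: [1.405, 2.809, 0.003]
wrist_force: [0.8, -0.5, -6.5]
finger_gap: 0.131
```

Run:
```python
from h import *
st();print(status.sense()['ft_torque'])
```

```text
17.47 [0.4653 0.2736 0.1996] [[-0.6, 0.8, 0.001], [0.8, 0.6, 0.001], [0.0, 0.002, -1.0]] [ 0.8 -0.5 -6.5] 0.13122311550049365
[-0.06141398  0.0547532  -0.026014  ]
```

{"name": "jog_arm", "arguments": {
  "steps": [
    {"jaw": 0, "linear": [0, -0.3, 0], "turn": [0, 0, 0]},
    {"jaw": 0, "linear": [0, -1, 0], "turn": [0, 0, 0]},
    {"jaw": 0, "linear": [0, -2.2, 0], "turn": [0, 0, 0]},
    {"jaw": 0, "linear": [0, -3.6, 0], "turn": [0, 0, 0]},
    {"jaw": 0, "linear": [0, -5.2, 0], "turn": [0, 0, 0]},
    {"jaw": 0, "linear": [0, -7, 0], "turn": [0, 0, 0]},
    {"jaw": 0, "linear": [0, -8.6, 0], "turn": [0, 0, 0]},
    {"jaw": 0, "linear": [0, -9.6, 0], "turn": [0, 0, 0]}
  ]
}}

```text
t: 18.13
tool_pos: [0.3858, 0.214, 0.198]
orientation: [-1.406, -2.808, 0.003]
wrist_force: [1.0, 0.4, -4.7]
finger_gap: 0.129
```

Run:
```python
from h import *
st();tgt([.385,.212,.2]);tgt([.507,-.0475,.2])
```

```text
18.13 [0.3858 0.214  0.198 ] [[-0.599, 0.801, -0.002], [0.801, 0.599, -0.001], [0.0, -0.002, -1.0]] [ 1.   0.4 -4.7] 0.12861537632729492
linear cm [-0.11 -0.19 -0.2 ]
linear cm [-28.19  -5.97  -0.2 ]
```

{"name": "jog_arm", "arguments": {
  "steps": [
    {"jaw": 0, "linear": [-0.5, -0.1, 0], "turn": [0, 0, 0]},
    {"jaw": 0, "linear": [-1.6, -0.3, 0], "turn": [0, 0, 0]},
    {"jaw": 0, "linear": [-3.2, -0.7, 0], "turn": [0, 0, 0]},
    {"jaw": 0, "linear": [-5.2, -1.1, 0], "turn": [0, 0, 0]},
    {"jaw": 0, "linear": [-7.4, -1.6, 0], "turn": [0, 0, 0]},
    {"jaw": 0, "linear": [-9.6, -2, 0], "turn": [0, 0, 2]},
    {"jaw": 0, "linear": [-11.8, -2.5, 0], "turn": [0, 0, 5]},
    {"jaw": 0, "linear": [-14, -3, 0], "turn": [0, 0, 8]}
  ]
}}

```text
t: 18.8
tool_pos: [0.4488, 0.0846, 0.1986]
orientation: [1.601, 2.702, 0.001]
wrist_force: [0.7, -0.4, -4.8]
finger_gap: 0.131
```

Run:
```python
from h import *
st();tgt([.507,-.0475,.2])
```

```text
18.8 [0.4488 0.0846 0.1986] [[-0.48, 0.877, 0.001], [0.877, 0.48, 0.0], [-0.0, 0.001, -1.0]] [ 0.7 -0.4 -4.8] 0.13096489843454046
linear cm [-14.38  -1.24  -0.13]
```

{"name": "jog_arm", "arguments": {
  "steps": [
    {"jaw": 0, "linear": [-2, -0.2, 0], "turn": [0, 0, 3]},
    {"jaw": 0, "linear": [-4, -0.3, 0], "turn": [0, 0, 7]},
    {"jaw": 0, "linear": [-6, -0.5, 0], "turn": [0, 0, 11]},
    {"jaw": 0, "linear": [-8, -0.7, 0], "turn": [0, 0, 15]},
    {"jaw": 0, "linear": [-10, -0.9, 0], "turn": [0, 0, 19]},
    {"jaw": 0, "linear": [-12, -1, 0], "turn": [0, 0, 22]},
    {"jaw": 0, "linear": [-13.4, -1.1, 0], "turn": [0, 0, 25]},
    {"jaw": 0, "linear": [-14.1, -1.2, 0], "turn": [0, 0, 26.5]}
  ]
}}

```text
t: 19.47
tool_pos: [0.5065, -0.0457, 0.1986]
orientation: [2.18, 2.26, -0.0]
wrist_force: [0.1, -1.8, -5.8]
finger_gap: 0.129
```

{"name": "jog_arm", "arguments": {
  "steps": [
    {"jaw": 0, "linear": [0, 0, 0], "turn": [0, 0, 0]},
    {"jaw": 0, "linear": [0, 0, 0], "turn": [0, 0, 0]},
    {"jaw": 0, "linear": [0, 0, 0], "turn": [0, 0, 0]}
  ]
}}

```text
t: 19.72
tool_pos: [0.505, -0.0423, 0.1983]
orientation: [-2.172, -2.268, 0.0]
wrist_force: [-0.1, 1.1, -5.4]
finger_gap: 0.131
```

Run:
```python
from h import *
st();tgt([.507,-.0475,.2])
shot('scene','s7');shot('top','t7')
a=np.load('pics/s7.npy');b=np.load('pics/t7.npy')
A=cv2.resize(a[130:230,150:310],(800,500),interpolation=cv2.INTER_CUBIC)
cv2.imwrite('pics/m8.png',cv2.convertScaleAbs(A,alpha=1.3)[:,:,::-1])
A=cv2.resize(b[150:260,200:340],(764,600),interpolation=cv2.INTER_CUBIC)
cv2.imwrite('pics/m9.png',cv2.convertScaleAbs(A,alpha=1.3)[:,:,::-1])
```

```text
19.72 [ 0.505  -0.0423  0.1983] [[-0.043, 0.999, -0.001], [0.999, 0.043, 0.001], [0.001, -0.001, -1.0]] [-0.1  1.1 -5.4] 0.13082376028577095
linear cm [-0.53  0.18 -0.17]
```

View pics/m8.png

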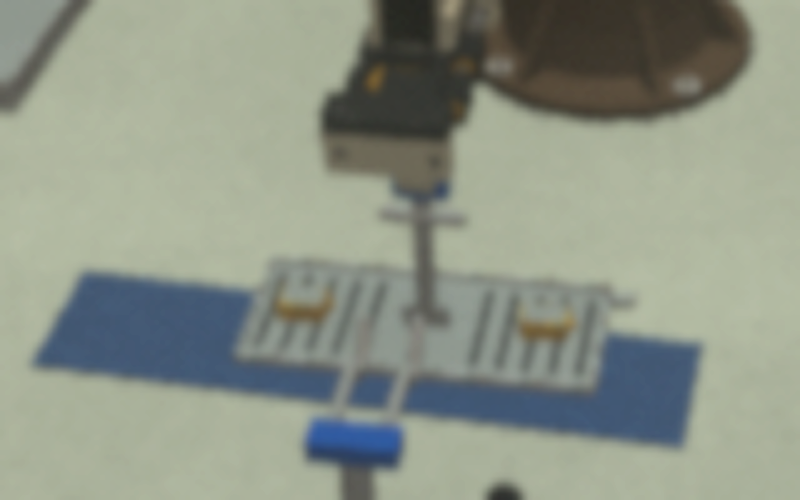

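View pics/m9.png

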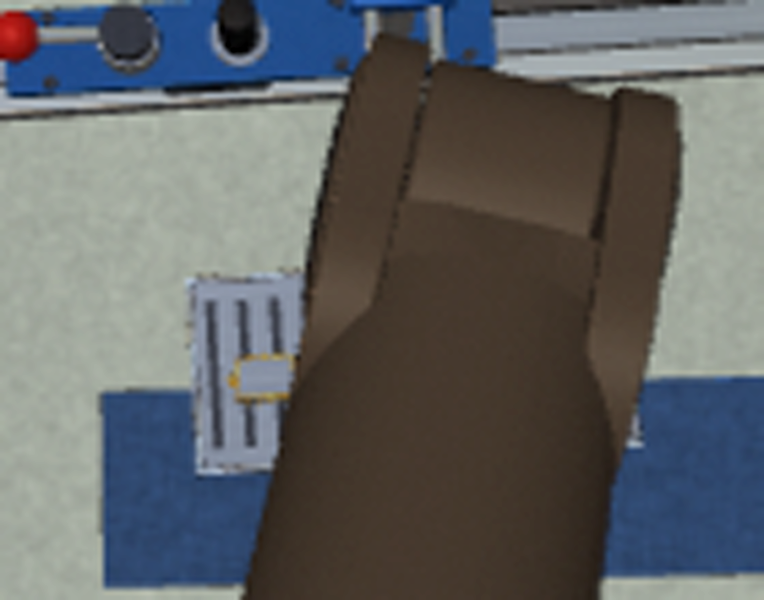

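Run:
```python
from h import *
S=lambda u,v,z:np.round(pix('scene',150+u/5,130+v/5,z),4)
T=lambda u,v,z:np.round(pix('top',200+u/5.457,150+v/5.457,z),4)
print('bar scene',S(380,213,.175),S(465,222,.175),'stem bottom',S(425,312,.088))
print('prong tips scene',S(367,325,.15),S(417,325,.15),'roots',S(340,415,.14),S(393,420,.14))
print('tray L corners top',T(190,280,.092),T(200,473,.092))
print('tray scene corners',S(272,258,.092),S(235,358,.092),S(610,290,.092),S(597,388,.092))
print('right corner top',T(643,445,.092),'prong top',T(371,20,.14),T(436,20,.14))
st()
```

```text
bar scene [ 0.5122 -0.0645  0.175 ] [ 0.5117 -0.0105  0.175 ] stem bottom [ 0.4986 -0.0415  0.088 ]
prong tips scene [ 0.591  -0.0545  0.15  ] [ 0.5855 -0.0249  0.15  ] roots [ 0.6615 -0.0535  0.14  ] [ 0.66   -0.0224  0.14  ]
tray L corners top [0.5493 0.0726 0.092 ] [0.4479 0.0691 0.092 ]
tray scene corners [ 0.4662 -0.154   0.092 ] [ 0.5704 -0.1484  0.092 ] [0.4586 0.0743 0.092 ] [0.5567 0.0812 0.092 ]
right corner top [ 0.4573 -0.1615  0.092 ] prong top [ 0.6757 -0.025   0.14  ] [ 0.6748 -0.0584  0.14  ]
19.82 [ 0.5051 -0.0423  0.1984] [[-0.043, 0.999, -0.0], [0.999, 0.043, 0.001], [0.001, -0.0, -1.0]] [ 0.3 -0.4 -5.5] 0.1293487903121263
```

{"name": "jog_arm", "arguments": {
  "steps": [
    {"jaw": 0, "linear": [-0.35, 0.3, 0], "turn": [0, 0, 0]},
    {"jaw": 0, "linear": [-0.35, 1, 0], "turn": [0, 0, 0]},
    {"jaw": 0, "linear": [-0.35, 2.3, 0], "turn": [0, 0, 0]},
    {"jaw": 0, "linear": [-0.35, 3.9, 0], "turn": [0, 0, 0]},
    {"jaw": 0, "linear": [-0.35, 5.7, 0], "turn": [0, 0, 0]},
    {"jaw": 0, "linear": [-0.35, 7.5, 0], "turn": [0, 0, 0]},
    {"jaw": 0, "linear": [-0.35, 9, 0], "turn": [0, 0, 0]},
    {"jaw": 0, "linear": [-0.35, 10, 0], "turn": [0, 0, 0]}
  ]
}}

```text
t: 20.48
tool_pos: [0.6077, -0.0424, 0.1983]
orientation: [2.174, 2.267, 0.001]
wrist_force: [-0.6, -0.2, -5.1]
finger_gap: 0.131
```

{"name": "jog_arm", "arguments": {
  "steps": [
    {"jaw": 0, "linear": [0, 0, 0], "turn": [0, 0, 0]},
    {"jaw": 0, "linear": [0, 0, 0], "turn": [0, 0, 0]},
    {"jaw": 0, "linear": [0, 0, 0], "turn": [0, 0, 0]}
  ]
}}

```text
t: 20.73
tool_pos: [0.6051, -0.0431, 0.1982]
orientation: [-2.175, -2.266, 0.001]
wrist_force: [-0.2, -0.2, -5.9]
finger_gap: 0.13
```

Run:
```python
from h import *
st();tgt([.608,-.0415,.198])
shot('scene','s8')
a=np.load('pics/s8.npy')
A=cv2.resize(a[150:250,150:280],(780,600),interpolation=cv2.INTER_CUBIC)
cv2.imwrite('pics/m10.png',cv2.convertScaleAbs(A,alpha=1.3)[:,:,::-1])
```

```text
20.73 [ 0.6051 -0.0431  0.1982] [[-0.041, 0.999, -0.001], [0.999, 0.041, -0.0], [-0.0, -0.001, -1.0]] [-0.2 -0.2 -5.9] 0.13018796753716128
linear cm [0.15 0.3  0.02]
```

View pics/m10.png

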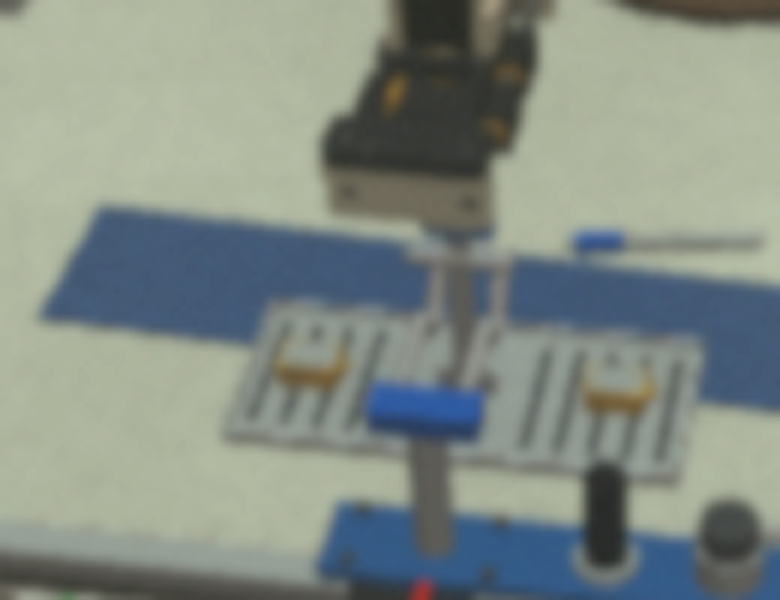

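The stem stands between the prongs, at crop (463,320) with the prongs at 437 and 500. Lowering.

{"name": "jog_arm", "arguments": {
  "steps": [
    {"jaw": 0, "linear": [0, 0.2, 0.3], "turn": [0, 0, 0]},
    {"jaw": 0, "linear": [0, 0.2, 0.9], "turn": [0, 0, 0]},
    {"jaw": 0, "linear": [0, 0.2, 1.5], "turn": [0, 0, 0]},
    {"jaw": 0, "linear": [0, 0.2, 2], "turn": [0, 0, 0]},
    {"jaw": 0, "linear": [0, 0.2, 2.4], "turn": [0, 0, 0]},
    {"jaw": 0, "linear": [0, 0.2, 2.7], "turn": [0, 0, 0]},
    {"jaw": 0, "linear": [0, 0.2, 2.9], "turn": [0, 0, 0]},
    {"jaw": 0, "linear": [0, 0.2, 2.9], "turn": [0, 0, 0]}
  ]
}}

```text
t: 21.45
tool_pos: [0.6072, -0.0429, 0.169]
orientation: [-2.175, -2.266, 0.001]
wrist_force: [0.2, -0.8, -4.6]
finger_gap: 0.132
```

Run:
```python
from h import *
st();print(status.sense()['ft_torque'])
```

```text
21.45 [ 0.6072 -0.0429  0.169 ] [[-0.041, 0.999, -0.001], [0.999, 0.041, -0.0], [-0.0, -0.001, -1.0]] [ 0.2 -0.8 -4.6] 0.13227776700110278
[-0.07339596  0.05706908  0.01485943]
```

{"name": "jog_arm", "arguments": {
  "steps": [
    {"jaw": 0, "linear": [0, 0, 0.2], "turn": [0, 0, 0]},
    {"jaw": 0, "linear": [0, 0, 0.35], "turn": [0, 0, 0]},
    {"jaw": 0, "linear": [0, 0, 0.5], "turn": [0, 0, 0]},
    {"jaw": 0, "linear": [0, 0, 0.55], "turn": [0, 0, 0]},
    {"jaw": 0, "linear": [0, 0, 0.6], "turn": [0, 0, 0]},
    {"jaw": 0, "linear": [0, 0, 0.6], "turn": [0, 0, 0]}
  ]
}}

```text
t: 21.95
tool_pos: [0.6075, -0.0429, 0.1639]
orientation: [-2.176, -2.266, -0.0]
wrist_force: [-2.4, 1.1, -1.0]
finger_gap: 0.128
```

Run:
```python
from h import *
st();print(status.sense()['ft_torque'])
shot('scene','s9')
```

```text
21.95 [ 0.6075 -0.0429  0.1639] [[-0.041, 0.999, 0.0], [0.999, 0.041, 0.0], [0.0, 0.0, -1.0]] [-2.4  1.1 -1. ] 0.1280529356907442
[-0.00095103  0.43777333  0.01570901]
```

The weight has passed to the hook (wrist force fell from −5 N to −1 N). Releasing.

{"name": "jog_arm", "arguments": {
  "steps": [
    {"jaw": 0, "linear": [0, -0.1, 0.05], "turn": [0, 0, 0]},
    {"jaw": 0.15, "linear": [0, -0.1, 0.05], "turn": [0, 0, 0]},
    {"jaw": 0.2, "linear": [0, -0.1, 0.05], "turn": [0, 0, 0]},
    {"jaw": 0.3, "linear": [0, -0.1, 0.05], "turn": [0, 0, 0]},
    {"jaw": 0.5, "linear": [0, -0.1, 0.05], "turn": [0, 0, 0]},
    {"jaw": 0.55, "linear": [0, -0.1, 0.05], "turn": [0, 0, 0]},
    {"jaw": 0.55, "linear": [0, -0.1, 0.05], "turn": [0, 0, 0]},
    {"jaw": 0.55, "linear": [0, -0.1, 0.05], "turn": [0, 0, 0]}
  ]
}}

```text
t: 22.67
tool_pos: [0.6065, -0.043, 0.163]
orientation: [2.176, 2.266, 0.0]
wrist_force: [-0.1, 0.6, -0.2]
finger_gap: 0.51
```

{"name": "jog_arm", "arguments": {
  "steps": [
    {"jaw": 0.55, "linear": [0, 0, -1], "turn": [0, 0, 0]},
    {"jaw": 0.55, "linear": [0, 0, -3], "turn": [0, 0, 0]},
    {"jaw": 0.55, "linear": [0, 0, -6], "turn": [0, 0, 0]},
    {"jaw": 0.55, "linear": [0, 0, -10], "turn": [0, 0, 0]},
    {"jaw": 0.55, "linear": [0, 0, -13], "turn": [0, 0, 0]},
    {"jaw": 0.55, "linear": [0, 0, -13], "turn": [0, 0, 0]},
    {"jaw": 0.55, "linear": [4, 0, -13], "turn": [0, 0, 0]},
    {"jaw": 0.55, "linear": [8, 0, -13], "turn": [0, 0, 0]}
  ]
}}

```text
t: 23.33
tool_pos: [0.6036, 0.0345, 0.295]
orientation: [2.181, 2.257, 0.003]
wrist_force: [0.7, 0.9, -1.0]
finger_gap: 0.547
```

{"name": "jog_arm", "arguments": {
  "steps": [
    {"jaw": 0.55, "linear": [4, 0, 0], "turn": [0, 0, 0]},
    {"jaw": 0.55, "linear": [8, 0, 0], "turn": [0, 0, 0]},
    {"jaw": 0.4, "linear": [12, 0, 0], "turn": [0, 0, 0]},
    {"jaw": 0.3, "linear": [16, 0, 0], "turn": [0, 0, 0]},
    {"jaw": 0.2, "linear": [20, 0, 0], "turn": [0, 0, 0]},
    {"jaw": 0.1, "linear": [20, 0, 0], "turn": [0, 0, 0]},
    {"jaw": 0, "linear": [20, 0, 0], "turn": [0, 0, 0]},
    {"jaw": 0, "linear": [20, 0, 0], "turn": [0, 0, 0]}
  ]
}}

```text
t: 24.0
tool_pos: [0.5952, 0.2362, 0.2934]
orientation: [2.175, 2.266, -0.001]
wrist_force: [0.3, -0.3, 0.0]
finger_gap: 0.16
```

Run:
```python
from h import *
st()
shot('scene','s10');shot('top','t10')
a=np.load('pics/s10.npy');b=np.load('pics/t10.npy')
A=cv2.resize(a[150:250,150:310],(480,300),interpolation=cv2.INTER_CUBIC)
B=cv2.resize(b[125:215,185:345],(800,450),interpolation=cv2.INTER_CUBIC)
A=cv2.resize(a[170:250,150:310],(800,400),interpolation=cv2.INTER_CUBIC)[:300]
B=cv2.resize(b[125:215,185:345],(533,300),interpolation=cv2.INTER_CUBIC);B=cv2.copyMakeBorder(B,0,0,0,267,cv2.BORDER_CONSTANT)
cv2.imwrite('pics/m11.png',cv2.convertScaleAbs(np.vstack([A,B]),alpha=1.3)[:,:,::-1])
```

```text
24.0 [0.5952 0.2362 0.2934] [[-0.041, 0.999, 0.0], [0.999, 0.041, -0.001], [-0.001, 0.0, -1.0]] [ 0.3 -0.3  0. ] 0.16025695012651892
```

View pics/m11.png

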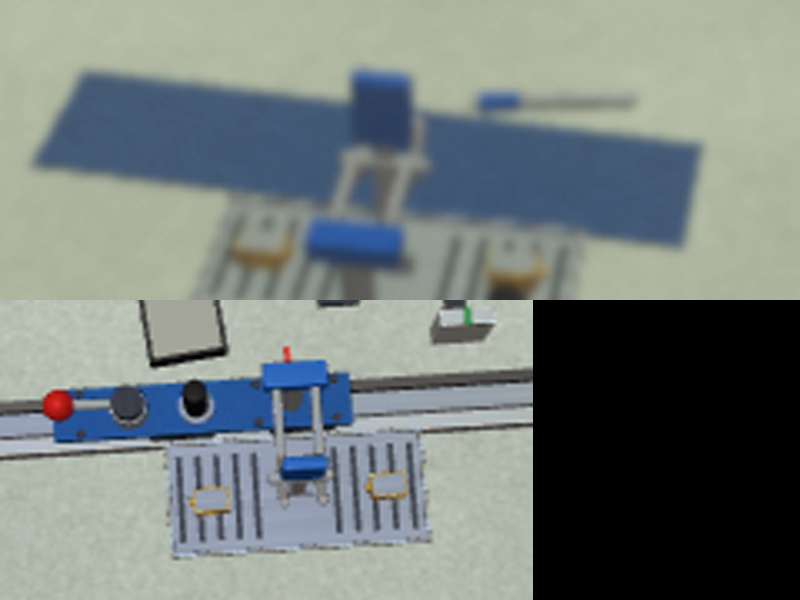

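The carrier hangs level on the carriage hook with both packages still on it. Next is the lever. I'll locate the ball.

```bash
cat >> h.py <<'E'
def red(n,f,box,lo=(0,150,60),hi=(8,255,255)):
    im=np.load('pics/'+f+'.npy');a,b,c,d=box;h=cv2.cvtColor(im[c:d,a:b],cv2.COLOR_RGB2HSV);m=cv2.inRange(h,lo,hi)
    k,_,s,ce=cv2.connectedComponentsWithStats(m)
    return [(s[i,4],ce[i]+[a,c]) for i in range(1,k) if s[i,4]>1]
E
python3 - <<'E'
from h import *
for n,f,box in(('top','t10',(190,215,140,170)),('scene','s10',(280,305,225,250))):
    for A,p in red(n,f,box): print(n,A,p,pix(n,*p,.1))
for A,p in red('top','t10',(262,280,130,148)): print('ptr top',A,p,pix('top',*p,.061))
for A,p in red('scene','s10',(210,230,240,260)): print('ptr sc',A,p,pix('scene',*p,.061))
for A,p in red('top','t10',(310,340,115,150),(45,80,50),(85,255,255)): print('mark top',A,p,pix('top',*p,.061))
for A,p in red('scene','s10',(130,190,235,270),(45,60,40),(85,255,255)): print('mark sc',A,p,pix('scene',*p,.061))
st();tgt([.683,.166,.16])
E
```

```text
top 60 [201.6        156.08333333] [0.68342005 0.16694875 0.1       ]
scene 40 [292.375 238.1  ] [0.68289006 0.16673164 0.1       ]
ptr top 6 [270.66666667 140.16666667] [ 0.73686143 -0.03744782  0.061     ]
ptr sc 13 [219. 251.] [ 0.7344386 -0.0361926  0.061    ]
mark top 11 [324.72727273 129.27272727] [ 0.76645279 -0.20187315  0.061     ]
mark sc 15 [160.         252.46666667] [ 0.77108291 -0.20057636  0.061     ]
24.1 [0.5955 0.2347 0.2936] [[-0.038, 0.999, 0.001], [0.999, 0.038, -0.0], [-0.001, 0.001, -1.0]] [-1.6  0.1  0.5] 0.07755915903668094
linear cm [-7.2   8.47 13.37]
```

{"name": "jog_arm", "arguments": {
  "steps": [
    {"jaw": 0.5, "linear": [-1.8, 2.1, 1], "turn": [0, 0, 0]},
    {"jaw": 0.5, "linear": [-3.6, 4.2, 3], "turn": [0, 0, 0]},
    {"jaw": 0.5, "linear": [-5.4, 6.3, 5], "turn": [0, 0, 0]},
    {"jaw": 0.5, "linear": [-6.6, 7.8, 8], "turn": [0, 0, 0]},
    {"jaw": 0.5, "linear": [-6.8, 8.4, 11], "turn": [0, 0, 0]},
    {"jaw": 0.5, "linear": [-6.8, 8.4, 12.5], "turn": [0, 0, 0]},
    {"jaw": 0.5, "linear": [-6.8, 8.4, 12.5], "turn": [0, 0, 0]},
    {"jaw": 0.5, "linear": [-6.8, 8.4, 12.5], "turn": [0, 0, 0]}
  ]
}}

```text
t: 24.77
tool_pos: [0.6816, 0.1707, 0.1681]
orientation: [-2.178, -2.264, 0.002]
wrist_force: [0.8, 0.1, 0.3]
finger_gap: 0.497
```

Run:
```python
from h import *
st();tgt([.683,.167,.088])
```

```text
24.77 [0.6816 0.1707 0.1681] [[-0.039, 0.999, -0.001], [0.999, 0.039, -0.001], [-0.001, -0.001, -1.0]] [0.8 0.1 0.3] 0.49690631988035877
linear cm [-0.37  0.13  8.01]
```

{"name": "jog_arm", "arguments": {
  "steps": [
    {"jaw": 0.5, "linear": [-0.3, 0.1, 2], "turn": [0, 0, 0]},
    {"jaw": 0.5, "linear": [-0.3, 0.1, 4], "turn": [0, 0, 0]},
    {"jaw": 0.5, "linear": [-0.3, 0.1, 6], "turn": [0, 0, 0]},
    {"jaw": 0.5, "linear": [-0.3, 0.1, 7.5], "turn": [0, 0, 0]},
    {"jaw": 0.5, "linear": [-0.3, 0.1, 8], "turn": [0, 0, 0]},
    {"jaw": 0.42, "linear": [-0.3, 0.1, 8], "turn": [0, 0, 0]},
    {"jaw": 0.37, "linear": [-0.3, 0.1, 8], "turn": [0, 0, 0]},
    {"jaw": 0.37, "linear": [-0.3, 0.1, 8], "turn": [0, 0, 0]}
  ]
}}

```text
t: 25.43
tool_pos: [0.6841, 0.1694, 0.0902]
orientation: [2.175, 2.265, 0.004]
wrist_force: [0.1, -0.2, 0.1]
finger_gap: 0.377
```

```bash
cat > arc.py <<'E'
from h import *
import sys
# waypoints: lever angle list -> linear/turn rows relative to now; pivot P
def arc(P,angs,r=.061,phi=np.radians(2.2)):
    s=status.sense();M=R.from_rotvec(s['orientation']).as_matrix();y0=np.arctan2(M[1,1],M[0,1])
    for a in angs:
        d=phi+np.pi/2+a; p=np.array([P[0]+r*np.cos(d),P[1]+r*np.sin(d),.088])
        t=-np.degrees((phi+a)-y0)
        print(round(a,2),np.round(100*M.T@(p-s['tool_pos']),1).tolist(),round((t+180)%360-180,1))
E
python3 - <<'E'
from arc import *
st();arc([.6853,.107],[.1,.2,.3,.42,.54,.66,.78,.9,1.02,1.14,1.26,1.38,1.5,1.6,1.65])
E
```

```text
25.43 [0.6841 0.1694 0.0902] [[-0.041, 0.999, 0.003], [0.999, 0.041, 0.001], [0.001, 0.003, -1.0]] [ 0.1 -0.2  0.1] 0.3771494332418059
0.1 [-0.2, -0.7, 0.2] -5.6
0.2 [-0.3, -1.3, 0.2] -11.3
0.3 [-0.4, -1.9, 0.2] -17.1
0.42 [-0.7, -2.6, 0.2] -23.9
0.54 [-1.0, -3.3, 0.2] -30.8
0.66 [-1.4, -3.9, 0.2] -37.7
0.78 [-1.9, -4.4, 0.2] -44.6
0.9 [-2.4, -4.9, 0.2] -51.4
1.02 [-3.0, -5.3, 0.2] -58.3
1.14 [-3.7, -5.7, 0.2] -65.2
1.26 [-4.4, -5.9, 0.2] -72.1
1.38 [-5.1, -6.1, 0.2] -78.9
1.5 [-5.8, -6.2, 0.2] -85.8
1.6 [-6.4, -6.2, 0.2] -91.5
1.65 [-6.7, -6.2, 0.2] -94.4
```

{"name": "jog_arm", "arguments": {
  "steps": [
    {"jaw": 0.37, "linear": [-0.2, -0.7, 0.1], "turn": [0, 0, -5.6]},
    {"jaw": 0.37, "linear": [-0.3, -1.3, 0.1], "turn": [0, 0, -11.3]},
    {"jaw": 0.37, "linear": [-0.4, -1.9, 0.1], "turn": [0, 0, -17]},
    {"jaw": 0.37, "linear": [-0.7, -2.6, 0.1], "turn": [0, 0, -24]},
    {"jaw": 0.37, "linear": [-1, -3.3, 0.1], "turn": [0, 0, -31]},
    {"jaw": 0.37, "linear": [-1.4, -3.9, 0.1], "turn": [0, 0, -38]},
    {"jaw": 0.37, "linear": [-1.9, -4.4, 0.1], "turn": [0, 0, -45]},
    {"jaw": 0.37, "linear": [-1.9, -4.4, 0.1], "turn": [0, 0, -45]}
  ]
}}

```text
t: 26.1
tool_pos: [0.6402, 0.1479, 0.089]
orientation: [1.135, 2.927, 0.003]
wrist_force: [0.5, 0.3, 0.5]
finger_gap: 0.372
```

Run:
```python
from arc import *
st();arc([.6853,.107],[.9,1.02,1.14,1.26,1.38,1.5,1.6,1.65])
```

```text
26.1 [0.6402 0.1479 0.089 ] [[-0.739, 0.674, 0.002], [0.674, 0.739, 0.001], [-0.001, 0.002, -1.0]] [0.5 0.3 0.5] 0.37217228345126835
0.9 [-0.0, -0.6, 0.1] -6.2
1.02 [-0.1, -1.4, 0.1] -13.0
1.14 [-0.4, -2.1, 0.1] -19.9
1.26 [-0.6, -2.7, 0.1] -26.8
1.38 [-1.0, -3.4, 0.1] -33.7
1.5 [-1.5, -3.9, 0.1] -40.5
1.6 [-1.9, -4.4, 0.1] -46.3
1.65 [-2.1, -4.6, 0.1] -49.1
```

{"name": "jog_arm", "arguments": {
  "steps": [
    {"jaw": 0.37, "linear": [0, -0.6, 0.1], "turn": [0, 0, -6]},
    {"jaw": 0.37, "linear": [-0.1, -1.4, 0.1], "turn": [0, 0, -13]},
    {"jaw": 0.37, "linear": [-0.4, -2.1, 0.1], "turn": [0, 0, -20]},
    {"jaw": 0.37, "linear": [-0.6, -2.7, 0.1], "turn": [0, 0, -27]},
    {"jaw": 0.37, "linear": [-1, -3.4, 0.1], "turn": [0, 0, -34]},
    {"jaw": 0.37, "linear": [-1.5, -3.9, 0.1], "turn": [0, 0, -40.5]},
    {"jaw": 0.37, "linear": [-1.9, -4.4, 0.1], "turn": [0, 0, -46.5]},
    {"jaw": 0.37, "linear": [-2.1, -4.6, 0.1], "turn": [0, 0, -49]}
  ]
}}

```text
t: 26.77
tool_pos: [0.6242, 0.1002, 0.087]
orientation: [-0.175, 3.136, 0.001]
wrist_force: [-2.4, 2.8, 1.7]
finger_gap: 0.379
```

{"name": "jog_arm", "arguments": {
  "steps": [
    {"jaw": 0.37, "linear": [0, 0, 0], "turn": [0, 0, 0]},
    {"jaw": 0.5, "linear": [0, 0, 0], "turn": [0, 0, 0]},
    {"jaw": 0.5, "linear": [0, 0, 0], "turn": [0, 0, 0]},
    {"jaw": 0.5, "linear": [0, 0, -2], "turn": [0, 0, 0]},
    {"jaw": 0.5, "linear": [0, 0, -5], "turn": [0, 0, 0]},
    {"jaw": 0.5, "linear": [0, 0, -9], "turn": [0, 0, 0]},
    {"jaw": 0.5, "linear": [0, 4, -12], "turn": [0, 0, 0]},
    {"jaw": 0.5, "linear": [0, 8, -12], "turn": [0, 0, 0]}
  ]
}}

```text
t: 27.43
tool_pos: [0.6197, 0.1716, 0.2118]
orientation: [-0.157, 3.128, -0.0]
wrist_force: [1.3, 1.0, -0.6]
finger_gap: 0.501
```

Run:
```python
from arc import *
st();shot('scene','s12')
for A,p in red('scene','s12',(240,320,190,255)): print(A,p,pix('scene',*p,.1))
for A,p in red('scene','s12',(210,230,240,260)): print('ptr sc',A,p,pix('scene',*p,.061))
```

```text
27.43 [0.6197 0.1716 0.2118] [[-0.995, -0.1, 0.009], [-0.1, 0.995, 0.0], [-0.009, -0.001, -1.0]] [ 1.3  1.  -0.6] 0.5009698399422395
29 [273.55172414 221.24137931] [0.6238937  0.10405805 0.1       ]
ptr sc 13 [219. 251.] [ 0.7344386 -0.0361926  0.061    ]
```

The lever reads about 1.58 rad and the pointer has not moved. Now for the handle.

{"name": "jog_arm", "arguments": {
  "steps": [
    {"jaw": 0.5, "linear": [0, 0, -1], "turn": [0, 0, 7]},
    {"jaw": 0.5, "linear": [0, 0, -1], "turn": [0, 0, 14]},
    {"jaw": 0.5, "linear": [0, 0, -1], "turn": [0, 0, 21]},
    {"jaw": 0.5, "linear": [0, 0, -1], "turn": [0, 0, 28]},
    {"jaw": 0.5, "linear": [0, 0, -1], "turn": [0, 0, 35]},
    {"jaw": 0.5, "linear": [0, 0, -1], "turn": [0, 0, 42]},
    {"jaw": 0.5, "linear": [0, 0, -1], "turn": [0, 0, 49]},
    {"jaw": 0.5, "linear": [0, 0, -1], "turn": [0, 0, 56]}
  ]
}}

```text
t: 28.15
tool_pos: [0.6156, 0.1753, 0.2153]
orientation: [-1.33, -2.846, 0.0]
wrist_force: [-0.6, -0.3, 0.8]
finger_gap: 0.496
```

Run:
```python
from h import *
s=st();tgt([.689,.045,.16]);M=R.from_rotvec(s['orientation']).as_matrix();print(np.degrees(np.arctan2(M[1,1],M[0,1])))
```

```text
28.15 [0.6156 0.1753 0.2153] [[-0.641, 0.767, -0.0], [0.767, 0.641, -0.0], [-0.0, -0.0, -1.0]] [-0.6 -0.3  0.8] 0.4955081503257939
linear cm [-14.7   -2.72   5.53]
39.89222192382029
```

{"name": "jog_arm", "arguments": {
  "steps": [
    {"jaw": 0.5, "linear": [-2.4, -0.4, 0], "turn": [0, 0, 6]},
    {"jaw": 0.5, "linear": [-4.9, -0.9, 0], "turn": [0, 0, 12]},
    {"jaw": 0.5, "linear": [-7.4, -1.4, 0], "turn": [0, 0, 18]},
    {"jaw": 0.5, "linear": [-9.8, -1.8, 0], "turn": [0, 0, 25]},
    {"jaw": 0.5, "linear": [-12.3, -2.3, 1], "turn": [0, 0, 32]},
    {"jaw": 0.5, "linear": [-14.7, -2.7, 3], "turn": [0, 0, 37.5]},
    {"jaw": 0.5, "linear": [-14.7, -2.7, 4.5], "turn": [0, 0, 37.5]},
    {"jaw": 0.5, "linear": [-14.7, -2.7, 4.5], "turn": [0, 0, 37.5]}
  ]
}}

```text
t: 28.82
tool_pos: [0.6888, 0.0438, 0.1669]
orientation: [-2.169, -2.269, 0.007]
wrist_force: [-0.5, 0.5, -0.6]
finger_gap: 0.5
```

{"name": "jog_arm", "arguments": {
  "steps": [
    {"jaw": 0.5, "linear": [0, 0, 0], "turn": [0, 0, 0]},
    {"jaw": 0.5, "linear": [0, 0, 0], "turn": [0, 0, 0]}
  ]
}}

```text
t: 28.98
tool_pos: [0.6905, 0.0468, 0.1712]
orientation: [-2.164, -2.277, -0.002]
wrist_force: [0.0, 0.0, 0.1]
finger_gap: 0.498
```

Run:
```python
from h import *
s=st();tgt([.689,.045,.085]);shot('scene','s13')
a=np.load('pics/s13.npy')
A=cv2.resize(a[150:265,170:310],(730,600),interpolation=cv2.INTER_CUBIC)
cv2.imwrite('pics/m12.png',cv2.convertScaleAbs(A,alpha=1.3)[:,:,::-1])
```

```text
28.98 [0.6905 0.0468 0.1712] [[-0.051, 0.999, 0.001], [0.999, 0.051, 0.001], [0.001, 0.001, -1.0]] [0.  0.  0.1] 0.49799291915612864
linear cm [-0.18 -0.17  8.62]
```

View pics/m12.png

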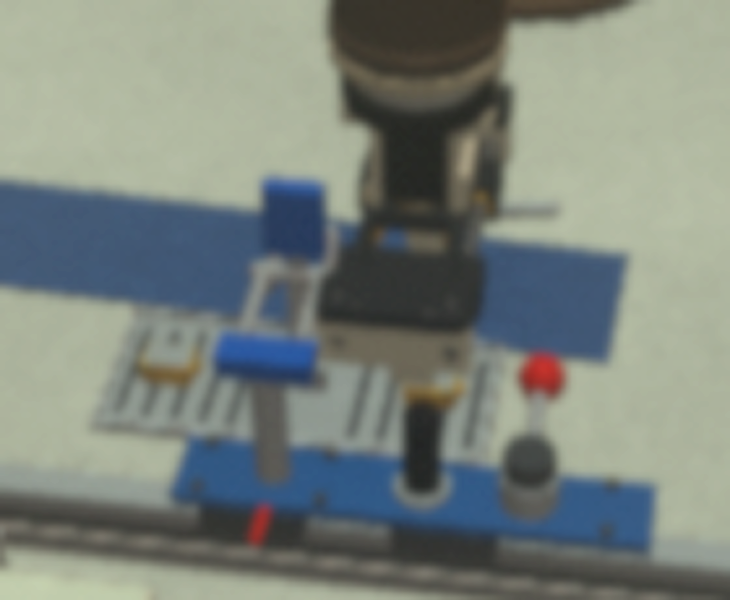

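The gripper is above the black handle (crop 422,440) and the lever points at the robot. Going down to grip the handle.

{"name": "jog_arm", "arguments": {
  "steps": [
    {"jaw": 0.5, "linear": [-0.1, -0.1, 2], "turn": [0, 0, 0]},
    {"jaw": 0.5, "linear": [-0.1, -0.1, 4], "turn": [0, 0, 0]},
    {"jaw": 0.5, "linear": [-0.1, -0.1, 6], "turn": [0, 0, 0]},
    {"jaw": 0.5, "linear": [-0.1, -0.1, 7.6], "turn": [0, 0, 0]},
    {"jaw": 0.5, "linear": [-0.1, -0.1, 8.2], "turn": [0, 0, 0]},
    {"jaw": 0.5, "linear": [-0.1, -0.1, 8.2], "turn": [0, 0, 0]},
    {"jaw": 0.35, "linear": [-0.1, -0.1, 8.2], "turn": [0, 0, 0]},
    {"jaw": 0.3, "linear": [-0.1, -0.1, 8.2], "turn": [0, 0, 0]}
  ]
}}

```text
t: 29.7
tool_pos: [0.6904, 0.0445, 0.0902]
orientation: [2.164, 2.275, 0.003]
wrist_force: [0.2, -0.6, 0.5]
finger_gap: 0.401
```

{"name": "jog_arm", "arguments": {
  "steps": [
    {"jaw": 0.25, "linear": [0, 0, 0], "turn": [0, 0, 0]},
    {"jaw": 0.2, "linear": [0, 0, 0], "turn": [0, 0, 0]},
    {"jaw": 0.15, "linear": [0, 0, 0], "turn": [0, 0, 0]},
    {"jaw": 0.1, "linear": [0, 0, 0], "turn": [0, 0, 0]},
    {"jaw": 0.1, "linear": [0, 0, 0], "turn": [0, 0, 0]}
  ]
}}

```text
t: 30.12
tool_pos: [0.6877, 0.0441, 0.0894]
orientation: [-2.164, -2.274, 0.002]
wrist_force: [-9.3, -1.3, 8.4]
finger_gap: 0.234
```

Run:
```python
from h import *
s=st();p=s['tool_pos'];tgt(p+.1655*np.array([.038,-.999,0]))
shot('scene','s14')
for A,p in red('scene','s14',(210,230,240,260)): print('ptr sc',A,p,pix('scene',*p,.061))
```

```text
30.12 [0.6877 0.0441 0.0894] [[-0.049, 0.999, -0.003], [0.999, 0.049, 0.001], [0.001, -0.003, -1.0]] [-9.3 -1.3  8.4] 0.2340748543632044
linear cm [-1.654e+01 -1.900e-01 -1.000e-02]
ptr sc 14 [219.07142857 250.78571429] [ 0.73359678 -0.036198    0.061     ]
```

{"name": "jog_arm", "arguments": {
  "steps": [
    {"jaw": 0.1, "linear": [0, -0.2, 0], "turn": [0, 0, 0]},
    {"jaw": 0.1, "linear": [-0.3, -0.2, 0], "turn": [0, 0, 0]},
    {"jaw": 0.1, "linear": [-0.9, -0.2, 0], "turn": [0, 0, 0]},
    {"jaw": 0.1, "linear": [-1.8, -0.2, 0], "turn": [0, 0, 0]},
    {"jaw": 0.1, "linear": [-2.9, -0.2, 0], "turn": [0, 0, 0]},
    {"jaw": 0.1, "linear": [-4.1, -0.2, 0], "turn": [0, 0, 0]},
    {"jaw": 0.1, "linear": [-5.3, -0.3, 0], "turn": [0, 0, 0]},
    {"jaw": 0.1, "linear": [-6.5, -0.3, 0], "turn": [0, 0, 0]}
  ]
}}

```text
t: 30.83
tool_pos: [0.6901, -0.0191, 0.0894]
orientation: [-2.163, -2.277, -0.004]
wrist_force: [-1.5, 5.8, 5.8]
finger_gap: 0.233
```

Run:
```python
from h import *
s=st();tgt(np.array([.6875,.0441,.0894])+.1655*np.array([.038,-.999,0]))
```

```text
30.83 [ 0.6901 -0.0191  0.0894] [[-0.051, 0.999, 0.001], [0.999, 0.051, 0.003], [0.003, 0.001, -1.0]] [-1.5  5.8  5.8] 0.23266873782003683
linear cm [-10.22  -0.16  -0.03]
```

{"name": "jog_arm", "arguments": {
  "steps": [
    {"jaw": 0.1, "linear": [-1.2, 0, 0], "turn": [0, 0, 0]},
    {"jaw": 0.1, "linear": [-2.5, 0, 0], "turn": [0, 0, 0]},
    {"jaw": 0.1, "linear": [-3.9, -0.1, 0], "turn": [0, 0, 0]},
    {"jaw": 0.1, "linear": [-5.3, -0.1, 0], "turn": [0, 0, 0]},
    {"jaw": 0.1, "linear": [-6.7, -0.1, 0], "turn": [0, 0, 0]},
    {"jaw": 0.1, "linear": [-8, -0.1, 0], "turn": [0, 0, 0]},
    {"jaw": 0.1, "linear": [-9, -0.2, 0], "turn": [0, 0, 0]},
    {"jaw": 0.1, "linear": [-9.6, -0.2, 0], "turn": [0, 0, 0]}
  ]
}}

```text
t: 31.5
tool_pos: [0.6938, -0.1172, 0.0894]
orientation: [2.164, 2.274, 0.004]
wrist_force: [2.8, 5.2, 3.2]
finger_gap: 0.233
```

{"name": "jog_arm", "arguments": {
  "steps": [
    {"jaw": 0.1, "linear": [0, 0, 0], "turn": [0, 0, 0]},
    {"jaw": 0.1, "linear": [0, 0, 0], "turn": [0, 0, 0]}
  ]
}}

```text
t: 31.67
tool_pos: [0.6939, -0.1186, 0.0894]
orientation: [2.164, 2.272, 0.002]
wrist_force: [5.2, -2.6, 0.4]
finger_gap: 0.236
```

Run:
```python
from h import *
s=st();tgt(np.array([.6875,.0441,.0894])+.1655*np.array([.038,-.999,0]))
shot('scene','s15');shot('top','t15')
print(proj('scene',[.742,-.2,.061]))
e=np.array([-.038,.999,0])
for n,f,b1,b2 in(('scene','s15',(140,190,238,270),(130,190,235,275)),('top','t15',(305,345,125,150),(305,345,115,150))):
    pp=red(n,f,b1);mm=red(n,f,b2,(45,60,40),(85,255,255))
    for A,p in pp+mm: print(n,A,np.round(p,1),'along rail',pix(n,*p,.061)@e,pix(n,*p,.061))
```

```text
31.67 [ 0.6939 -0.1186  0.0894] [[-0.049, 0.999, 0.004], [0.999, 0.049, -0.002], [-0.002, 0.003, -1.0]] [ 5.2 -2.6  0.4] 0.23550763340927425
linear cm [-0.26 -0.02  0.  ]
[163.77081354 245.18259727]
scene 14 [164.6 244.7] along rail -0.2262750434170074 [ 0.73979211 -0.1983613   0.061     ]
scene 15 [160.  252.5] along rail -0.22967693185148697 [ 0.77108291 -0.20057636  0.061     ]
```

{"name": "jog_arm", "arguments": {
  "steps": [
    {"jaw": 0.1, "linear": [-0.15, 0, 0], "turn": [0, 0, 0]},
    {"jaw": 0.1, "linear": [-0.3, 0, 0], "turn": [0, 0, 0]},
    {"jaw": 0.1, "linear": [-0.3, 0, 0], "turn": [0, 0, 0]},
    {"jaw": 0.1, "linear": [-0.3, 0, 0], "turn": [0, 0, 0]},
    {"jaw": 0.1, "linear": [-0.3, 0, 0], "turn": [0, 0, 0]}
  ]
}}

```text
t: 32.18
tool_pos: [0.6939, -0.1188, 0.0894]
orientation: [2.164, 2.276, 0.004]
wrist_force: [3.9, 3.1, 3.7]
finger_gap: 0.232
```

Run:
```python
from h import *
s=st()
shot('scene','s16')
e=np.array([-.036,.999,0])
for A,p in red('scene','s16',(140,190,238,270))+red('scene','s16',(130,190,235,275),(45,60,40),(85,255,255)): print(A,np.round(p,1),'along rail',pix('scene',*p,.061)@e)
for A,p in red('scene','s16',(190,290,190,255)): print('ball?',A,p,pix('scene',*p,.1))
```

```text
32.18 [ 0.6939 -0.1188  0.0894] [[-0.051, 0.999, 0.003], [0.999, 0.051, 0.001], [0.001, 0.003, -1.0]] [3.9 3.1 3.7] 0.23246955728249366
15 [164.5 244.9] along rail -0.22490536115415471
15 [160.  252.5] along rail -0.2281347660394258
ball? 33 [219.45454545 215.63636364] [ 0.62954793 -0.05956622  0.1       ]
```

{"name": "jog_arm", "arguments": {
  "steps": [
    {"jaw": 0.1, "linear": [-0.2, 0, 0], "turn": [0, 0, 0]},
    {"jaw": 0.1, "linear": [-0.4, 0, 0], "turn": [0, 0, 0]},
    {"jaw": 0.1, "linear": [-0.4, 0, 0], "turn": [0, 0, 0]},
    {"jaw": 0.1, "linear": [-0.4, 0, 0], "turn": [0, 0, 0]}
  ]
}}

```text
t: 32.57
tool_pos: [0.694, -0.1225, 0.0894]
orientation: [2.164, 2.277, 0.004]
wrist_force: [3.8, 4.1, 4.0]
finger_gap: 0.233
```

Run:
```python
from h import *
s=st()
shot('scene','s17')
e=np.array([-.036,.999,0])
for A,p in red('scene','s17',(140,190,238,270))+red('scene','s17',(130,190,235,275),(45,60,40),(85,255,255)): print(A,np.round(p,1),'along rail',pix('scene',*p,.061)@e)
```

```text
32.57 [ 0.694  -0.1225  0.0894] [[-0.051, 0.999, 0.003], [0.999, 0.051, 0.001], [0.001, 0.003, -1.0]] [3.8 4.1 4. ] 0.23345920224165254
17 [163.4 244.5] along rail -0.22845041017273504
15 [160.  252.5] along rail -0.2281347660394258
```

{"name": "jog_arm", "arguments": {
  "steps": [
    {"jaw": 0.25, "linear": [0, 0, 0], "turn": [0, 0, 0]},
    {"jaw": 0.35, "linear": [0, 0, 0], "turn": [0, 0, 0]},
    {"jaw": 0.5, "linear": [0, 0, 0], "turn": [0, 0, 0]},
    {"jaw": 0.5, "linear": [0, 0, 0], "turn": [0, 0, 0]},
    {"jaw": 0.5, "linear": [0, 0, -3], "turn": [0, 0, 0]},
    {"jaw": 0.5, "linear": [0, 0, -6], "turn": [0, 0, 0]},
    {"jaw": 0.5, "linear": [0, 0, -10], "turn": [0, 0, 0]},
    {"jaw": 0.5, "linear": [0, 0, -13], "turn": [0, 0, 0]}
  ]
}}

```text
t: 33.28
tool_pos: [0.6923, -0.1246, 0.2209]
orientation: [2.166, 2.274, -0.001]
wrist_force: [2.1, 0.2, 0.2]
finger_gap: 0.501
```

{"name": "jog_arm", "arguments": {
  "steps": [
    {"jaw": 0.5, "linear": [3, -1, 0], "turn": [0, 0, -7]},
    {"jaw": 0.5, "linear": [6, -3, 0], "turn": [0, 0, -14]},
    {"jaw": 0.5, "linear": [8, -6, 0], "turn": [0, 0, -21]},
    {"jaw": 0.5, "linear": [9, -9, 0], "turn": [0, 0, -28]},
    {"jaw": 0.5, "linear": [9, -9, 0], "turn": [0, 0, -35]},
    {"jaw": 0.5, "linear": [9, -9, 0], "turn": [0, 0, -42]},
    {"jaw": 0.5, "linear": [9, -9, 0], "turn": [0, 0, -49]},
    {"jaw": 0.5, "linear": [9, -9, 0], "turn": [0, 0, -56]}
  ]
}}

```text
t: 33.95
tool_pos: [0.5976, -0.0387, 0.2184]
orientation: [-0.835, -3.028, 0.001]
wrist_force: [-0.4, 1.3, -0.5]
finger_gap: 0.501
```

Run:
```python
from h import *
s=st();M=R.from_rotvec(s['orientation']).as_matrix();print(np.degrees(np.arctan2(M[1,1],M[0,1])))
shot('scene','s18');shot('top','t18')
e=np.array([-.036,.999,0])
for n,f,b1,b2 in(('scene','s18',(140,190,238,270),(130,190,235,275)),('top','t18',(305,345,125,150),(305,345,115,150))):
    for A,p in red(n,f,b1)+red(n,f,b2,(45,60,40),(85,255,255)): print(n,A,np.round(p,1),'along rail',pix(n,*p,.061)@e)
for A,p in red('scene','s18',(190,290,190,255)): print('ball',A,p,pix('scene',*p,.1))
tgt([.630,-.061,.17])
```

```text
33.95 [ 0.5976 -0.0387  0.2184] [[-0.859, 0.513, -0.001], [0.513, 0.859, -0.0], [0.0, -0.001, -1.0]] [-0.4  1.3 -0.5] 0.5005161869493162
59.16623255498356
scene 15 [163.5 244.1] along rail -0.22852852433171128
scene 15 [160.  252.7] along rail -0.22780288552510025
top 7 [325.7 136.6] along rail -0.23025436774903635
top 16 [325.  129.5] along rail -0.23002232594108565
ball 32 [218.15625 215.4375 ] [ 0.62940745 -0.06363082  0.1       ]
linear cm [-3.9  -0.22  4.83]
```

{"name": "jog_arm", "arguments": {
  "steps": [
    {"jaw": 0.5, "linear": [-1, -0.1, 0], "turn": [0, 0, -7]},
    {"jaw": 0.5, "linear": [-2, -0.2, 0], "turn": [0, 0, -14]},
    {"jaw": 0.5, "linear": [-3, -0.2, 0], "turn": [0, 0, -21]},
    {"jaw": 0.5, "linear": [-3.7, -0.3, 1], "turn": [0, 0, -28]},
    {"jaw": 0.5, "linear": [-3.7, -0.3, 3], "turn": [0, 0, -33]},
    {"jaw": 0.5, "linear": [-3.7, -0.3, 4.8], "turn": [0, 0, -33]},
    {"jaw": 0.5, "linear": [-3.7, -0.3, 4.8], "turn": [0, 0, -33]},
    {"jaw": 0.5, "linear": [-3.7, -0.3, 4.8], "turn": [0, 0, -33]}
  ]
}}

```text
t: 34.72
tool_pos: [0.6275, -0.0604, 0.1697]
orientation: [0.044, -3.139, 0.0]
wrist_force: [-0.1, 0.2, 0.0]
finger_gap: 0.502
```

Run:
```python
from h import *
st();tgt([.628,-.063,.088])
```

```text
34.72 [ 0.6275 -0.0604  0.1697] [[-1.0, -0.028, -0.003], [-0.028, 1.0, -0.0], [0.003, -0.0, -1.0]] [-0.1  0.2  0. ] 0.5022579657927493
linear cm [-0.06 -0.26  8.17]
```

{"name": "jog_arm", "arguments": {
  "steps": [
    {"jaw": 0.5, "linear": [0, -0.2, 2], "turn": [0, 0, 0]},
    {"jaw": 0.5, "linear": [0, -0.2, 4], "turn": [0, 0, 0]},
    {"jaw": 0.5, "linear": [0, -0.2, 6], "turn": [0, 0, 0]},
    {"jaw": 0.5, "linear": [0, -0.2, 7.5], "turn": [0, 0, 0]},
    {"jaw": 0.5, "linear": [0, -0.2, 8.1], "turn": [0, 0, 0]},
    {"jaw": 0.42, "linear": [0, -0.2, 8.1], "turn": [0, 0, 0]},
    {"jaw": 0.37, "linear": [0, -0.2, 8.1], "turn": [0, 0, 0]},
    {"jaw": 0.37, "linear": [0, -0.2, 8.1], "turn": [0, 0, 0]}
  ]
}}

```text
t: 35.38
tool_pos: [0.6296, -0.0623, 0.0911]
orientation: [-0.049, 3.139, -0.0]
wrist_force: [-0.0, 1.7, -0.5]
finger_gap: 0.379
```

Run:
```python
from arc import *
st();arc([.6914,-.06],[1.5,1.4,1.28,1.16,1.04,.92,.8])
```

```text
35.38 [ 0.6296 -0.0623  0.0911] [[-1.0, -0.031, 0.002], [-0.031, 1.0, -0.0], [-0.002, -0.0, -1.0]] [-0.   1.7 -0.5] 0.37850450881969766
1.5 [-0.1, 0.4, 0.3] 3.7
1.4 [-0.2, 1.0, 0.3] 9.4
1.28 [-0.3, 1.7, 0.3] 16.3
1.16 [-0.6, 2.4, 0.3] 23.1
1.04 [-0.9, 3.1, 0.3] 30.0
0.92 [-1.3, 3.7, 0.3] 36.9
0.8 [-1.8, 4.3, 0.3] 43.8
```

{"name": "jog_arm", "arguments": {
  "steps": [
    {"jaw": 0.37, "linear": [-0.1, 0.4, 0.2], "turn": [0, 0, 4]},
    {"jaw": 0.37, "linear": [-0.2, 1, 0.2], "turn": [0, 0, 9.5]},
    {"jaw": 0.37, "linear": [-0.3, 1.7, 0.2], "turn": [0, 0, 16]},
    {"jaw": 0.37, "linear": [-0.6, 2.4, 0.2], "turn": [0, 0, 23]},
    {"jaw": 0.37, "linear": [-0.9, 3.1, 0.2], "turn": [0, 0, 30]},
    {"jaw": 0.37, "linear": [-1.3, 3.7, 0.2], "turn": [0, 0, 37]},
    {"jaw": 0.37, "linear": [-1.8, 4.3, 0.2], "turn": [0, 0, 44]},
    {"jaw": 0.37, "linear": [-1.8, 4.3, 0.2], "turn": [0, 0, 44]}
  ]
}}

```text
t: 36.05
tool_pos: [0.6467, -0.0169, 0.0888]
orientation: [1.135, 2.927, 0.002]
wrist_force: [-0.7, -0.3, -0.5]
finger_gap: 0.372
```

Run:
```python
from arc import *
st();arc([.6914,-.06],[.7,.6,.48,.36,.24,.12,0,-.05])
shot('scene','s19')
e=np.array([-.036,.999,0])
for A,p in red('scene','s19',(140,190,238,270))+red('scene','s19',(130,190,235,275),(45,60,40),(85,255,255)): print(A,np.round(p,1),'along rail',pix('scene',*p,.061)@e)
```

```text
36.05 [ 0.6467 -0.0169  0.0888] [[-0.738, 0.674, 0.003], [0.674, 0.738, 0.001], [-0.002, 0.002, -1.0]] [-0.7 -0.3 -0.5] 0.3722706658649427
0.7 [-0.1, 0.4, 0.1] 5.3
0.6 [-0.2, 1.0, 0.1] 11.0
0.48 [-0.4, 1.7, 0.1] 17.9
0.36 [-0.7, 2.4, 0.1] 24.8
0.24 [-1.0, 3.0, 0.1] 31.6
0.12 [-1.4, 3.6, 0.1] 38.5
0 [-1.9, 4.2, 0.1] 45.4
-0.05 [-2.1, 4.4, 0.1] 48.3
15 [163.5 244.1] along rail -0.22852852433171128
14 [160.1 252.5] along rail -0.22789126289664324
```

{"name": "jog_arm", "arguments": {
  "steps": [
    {"jaw": 0.37, "linear": [-0.1, 0.4, 0.1], "turn": [0, 0, 5]},
    {"jaw": 0.37, "linear": [-0.2, 1, 0.1], "turn": [0, 0, 11]},
    {"jaw": 0.37, "linear": [-0.4, 1.7, 0.1], "turn": [0, 0, 18]},
    {"jaw": 0.37, "linear": [-0.7, 2.4, 0.1], "turn": [0, 0, 25]},
    {"jaw": 0.37, "linear": [-1, 3, 0.1], "turn": [0, 0, 31.5]},
    {"jaw": 0.37, "linear": [-1.4, 3.6, 0.1], "turn": [0, 0, 38.5]},
    {"jaw": 0.37, "linear": [-1.9, 4.2, 0.1], "turn": [0, 0, 45.5]},
    {"jaw": 0.37, "linear": [-2.1, 4.5, 0.1], "turn": [0, 0, 48]}
  ]
}}

```text
t: 36.77
tool_pos: [0.691, 0.0008, 0.0869]
orientation: [-2.227, -2.215, -0.0]
wrist_force: [-2.4, -0.4, 0.8]
finger_gap: 0.368
```

{"name": "jog_arm", "arguments": {
  "steps": [
    {"jaw": 0.37, "linear": [0, 0, 0], "turn": [0, 0, 0]},
    {"jaw": 0.37, "linear": [0, 0, 0], "turn": [0, 0, 0]}
  ]
}}

```text
t: 36.93
tool_pos: [0.6909, 0.0004, 0.0868]
orientation: [2.219, 2.223, 0.0]
wrist_force: [-0.4, -0.5, 0.0]
finger_gap: 0.369
```

Run:
```python
from arc import *
st();arc([.6914,-.06],[0,-.05])
shot('scene','s20')
for A,p in red('scene','s20',(210,290,210,260)): print('ball',A,p,pix('scene',*p,.1))
```

```text
36.93 [6.909e-01 4.000e-04 8.680e-02] [[-0.002, 1.0, 0.0], [1.0, 0.002, 0.0], [0.0, 0.0, -1.0]] [-0.4 -0.5  0. ] 0.36925439484946176
0 [0.1, -0.2, -0.1] -2.1
-0.05 [0.1, 0.1, -0.1] 0.8
```

{"name": "jog_arm", "arguments": {
  "steps": [
    {"jaw": 0.37, "linear": [0, 0.3, 0], "turn": [0, 0, 0]},
    {"jaw": 0.37, "linear": [0, 0.5, 0], "turn": [0, 0, 0]},
    {"jaw": 0.37, "linear": [0, 0.7, 0], "turn": [0, 0, 0]},
    {"jaw": 0.37, "linear": [0, 0.7, 0], "turn": [0, 0, 0]},
    {"jaw": 0.37, "linear": [0, 0.7, 0], "turn": [0, 0, 0]}
  ]
}}

```text
t: 37.4
tool_pos: [0.6934, 0.0007, 0.0861]
orientation: [-2.218, -2.214, 0.008]
wrist_force: [-17.3, 1.1, 11.4]
finger_gap: 0.375
```

The lever is against its stop (17 N). Backing off.

{"name": "jog_arm", "arguments": {
  "steps": [
    {"jaw": 0.37, "linear": [0, -0.3, 0], "turn": [0, 0, 0]},
    {"jaw": 0.5, "linear": [0, -0.6, 0], "turn": [0, 0, 0]},
    {"jaw": 0.5, "linear": [0, -0.6, 0], "turn": [0, 0, 0]},
    {"jaw": 0.5, "linear": [0, -0.6, 0], "turn": [0, 0, 0]},
    {"jaw": 0.5, "linear": [0, -0.6, -2], "turn": [0, 0, 0]},
    {"jaw": 0.5, "linear": [0, -0.6, -5], "turn": [0, 0, 0]},
    {"jaw": 0.5, "linear": [0, -0.6, -9], "turn": [0, 0, 0]},
    {"jaw": 0.5, "linear": [0, -0.6, -13], "turn": [0, 0, 0]}
  ]
}}

```text
t: 38.07
tool_pos: [0.6916, 0.0006, 0.2174]
orientation: [-2.224, -2.219, 0.002]
wrist_force: [1.4, 0.1, -0.8]
finger_gap: 0.499
```

{"name": "jog_arm", "arguments": {
  "steps": [
    {"jaw": 0.5, "linear": [3, -3, -3], "turn": [0, 0, 0]},
    {"jaw": 0.5, "linear": [6, -6, -4], "turn": [0, 0, 0]},
    {"jaw": 0.5, "linear": [9, -8, -4], "turn": [0, 0, 0]},
    {"jaw": 0.5, "linear": [12, -10, -4], "turn": [0, 0, 0]},
    {"jaw": 0.5, "linear": [15, -12, -4], "turn": [0, 0, 0]},
    {"jaw": 0.5, "linear": [18, -14, -4], "turn": [0, 0, 0]},
    {"jaw": 0.5, "linear": [21, -16, -4], "turn": [0, 0, 0]},
    {"jaw": 0.5, "linear": [21, -16, -4], "turn": [0, 0, 0]}
  ]
}}

```text
t: 38.73
tool_pos: [0.5286, 0.2195, 0.2561]
orientation: [-2.21, -2.227, -0.002]
wrist_force: [0.3, 0.5, -0.5]
finger_gap: 0.503
```

Run:
```python
from h import *
st();shot('scene','s21');shot('top','t21')
e=np.array([-.036,.999,0])
for n,f,b1,b2 in(('scene','s21',(140,190,238,270),(130,190,235,275)),('top','t21',(305,345,125,150),(305,345,115,150))):
    for A,p in red(n,f,b1)+red(n,f,b2,(45,60,40),(85,255,255)): print(n,A,np.round(p,1),'along rail',pix(n,*p,.061)@e)
for n,b in(('scene',(210,290,210,265)),('top',(235,280,140,175))):
    for A,p in red(n,n[0]+'21',b): print('ball',n,A,p,pix(n,*p,.1))
a=np.load('pics/s21.npy');b=np.load('pics/t21.npy')
A=cv2.resize(a[150:265,90:290],(800,460),interpolation=cv2.INTER_CUBIC)[:340]
B=cv2.resize(b[115:215,230:390],(416,260),interpolation=cv2.INTER_CUBIC);B=cv2.copyMakeBorder(B,0,0,0,384,cv2.BORDER_CONSTANT)
cv2.imwrite('pics/m13.png',cv2.convertScaleAbs(np.vstack([A,B]),alpha=1.3)[:,:,::-1])
```

```text
38.73 [0.5286 0.2195 0.2561] [[-0.008, 1.0, -0.002], [1.0, 0.008, 0.004], [0.004, -0.002, -1.0]] [ 0.3  0.5 -0.5] 0.5030031344475685
scene 15 [163.5 244.1] along rail -0.22852852433171128
scene 15 [160.  252.5] along rail -0.2281347660394258
top 6 [325.7 136.8] along rail -0.23004079776427677
top 16 [325.  129.5] along rail -0.23002232594108565
ball scene 39 [234.28205128 232.1025641 ] [ 6.89768261e-01 -1.71473689e-04  1.00000000e-01]
ball top 60 [258.88333333 152.43333333] [ 6.89954139e-01 -2.37402854e-04  1.00000000e-01]
```

View pics/m13.png

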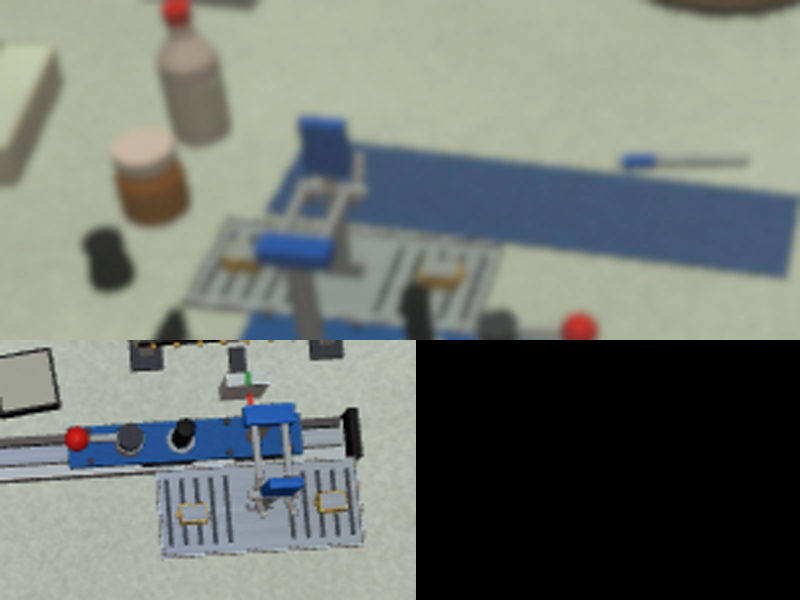

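The pointer is level with the mark (difference under 1 mm in both views). The ball is back in line with the rail, and the carrier hangs level with both packages inside the lip. The bystanders in these two crops stand upright. Handing in.

```bash
python3 -c "
from bench import env
print(env.close_job())"
```

```text
the job is handed in; nothing more can be done
None
```

I finished the whole task and handed the job in at about 39 s of robot time. The interface gives no verdict.

- **Packages:** There were two gold packages on the mat. I laid both flat on the tray, side by side, while the carrier hung on the bench stand.
- **Carrier:** I moved it by its blue grip to the carriage hook, held level and never set down. The wrist force fell from about −5 N to −1 N as the hook took the weight.
- **Carriage:** I swung the lever open to about 1.58 rad and slid the carriage about 166 mm to the mark. Then I pushed the lever home against its stop, peaking at 17 N.

**Last checks:**
- **Pointer:** it was 0.0 mm from the mark in the top view and 0.4 mm in the scene view.
- **Lever:** the ball was back in line with the rail, about 0.01 rad from clamped.
- **Carrier and packages:** the carrier was level on the hook with both packages inside the lip.
- **Other:** the gripper was clear of everything. The bottle, jar and loupe stood upright and no bystander looked disturbed, though I did not measure their positions or look at the screwdriver in that last picture.

No check failed. The only disagreements were a few millimetres between the two cameras, within what the fits allowed.

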